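# Secure a tall gas canister on the spring hook

### The arm

A 7-joint arm with a two-finger parallel gripper is mounted at the origin on the work surface. World frame = base frame: x ahead of the robot, y to its left, z up, the work surface at z = 0. Lengths are in m, angles in rad, forces in N, time in s.
With the tool pointing down it reaches from about 0.4 to 0.875 m from the base axis. Payload 19.3 kg.
Tool frame: the origin (TCP) lies midway between the tips of the shut fingers; the grasp point (between the pads) lies 19 mm behind it; z points along the fingers, y is the direction in which the jaws open and shut (so a half turn about z gives the same grasp; the last joint's range is limited). The gripper opens to 85 mm and grips with 20 to 120 N. Pads are 22 mm wide; open, the fingers measure 114 mm over their backs; the gripper's body (76 mm by 85 mm) begins 54 mm behind the grasp point. The pads swing forward as they close: fully open they stand 13 mm farther back than shut.
Start: joints at [1.26, 0.521, -0.036, 1.599, 0.021, 1.021, -0.113], TCP at [0.149, -0.607, 0.231] pointing down, gripper open.
Joint ranges: [-2.91, 2.91], [-0.3, 2.13], [-1.5, 1.42], [0.17, 2.43], [-1.26, 4.41], [0.16, 1.93], [-2.52, 2.52]. Speed limits (rad/s): [1.89, 1.89, 2.39, 2.39, 3.01, 3.01, 3.01].

### API

Orientations are given as a 3x3 rotation matrix whose columns are the frame's x, y, z axes.
In Python, from workcell import read_state, imaging, ctrl gives the robot as it stands.
- The arm moves only by the tool move_arm, never from a script. Its argument "targets" is one flat list of numbers, 5 for each row, row after row: the shift along the tool's x, y, z in m, then the turn about the tool's z in degrees, then the finger opening in m, from 0 to 0.0854. In form: [tx, ty, tz, roll, fingers, tx, ty, tz, roll, fingers, ...]. A call has 1 to 12 rows; each row shifts and turns the commanded pose from where the row before left it, along the tool's axes as they then stand; what a row does not reach is not made up. A row lasts 1/12 s, in which the tool goes at most 41.7 mm and 7.16 degrees, less where a joint would pass 70% of its speed; a pose out of reach is approached as far as the arm can. A call with a gripper value outside its range is refused whole. The fingers move at their own pace and stop on an object; the grip force is fixed at half the most. Time passes only in rows, so rows that do not move let the fingers close. It gives the time, the measured TCP pose, the force and the opening at its end, in the units of the state.
- read_state(): the state, without advancing time (a new reading comes with each control period).
- imaging.grab_frame(name): name is "scene" or "top" or "wrist"; returns (picture, depth): 400x640x3 uint8, red, green, blue; 400x640 float32, m along the optical axis (not along the pixel's ray), 0 where there is no reading.
- imaging.get_calibration(name): a dict with "fx", "fy", "cx", "cy" (pixels), "eye" and "rotation" of the camera in the world; the wrist camera has in their place "T_tool_cam" (4x4, takes a point from camera to tool coordinates, whose origin is the TCP and whose axes are the flange's). Camera axes: x right, y up, looking along -z (the intrinsics and any distortion apply to the point x, -y, -z); pixel columns grow to the right and rows downward; lengths in m; the calibration is good to about 2 mm. The wrist camera is an equidistant fisheye: a pixel r from the principal point sees the ray r / f radians off the axis. A picture is of the moment at which its call begins: read the wrist's pose just before it. get_calibration takes no time and is no camera call.
- ctrl.finish_job(): hands the job in, once; it reports no verdict.
The state is a dict: "t": time; "joints": joint angles; "qd": joint speeds; "effort": joint torques, N m; "tcp_pos": TCP position; "ee_rot": TCP orientation; "force": force on the tool from outside, world axes, zero at the start; "moment": the same for the moment, N m; "opening": opening from 0.0 (shut) to 1.0 (fully open).
Only numpy, scipy, OpenCV 4.12 (cv2) and the standard library are available. Lean on these libraries where they do the work, as an engineer would, in place of code of your own. Each camera call takes 0.05 s, during which the arm holds its last target. There are 200 camera calls.

### The job

Slide the tall metal canister with the carrying loop along the bench, pushing it low so that it stays upright and is never lifted, until its loop is under the gantry rail. Then pull the spring hook down by its handle, catch the canister's loop in it and ease it up until the spring holds the loop; never let the hook fly up. Leave the canister standing on the bench, hooked and released, and leave the other things on the bench where they are.

Things in the scene. Friction and masses are not known exactly. Their poses are not given: they have to be found in the camera images.
- canister: The part: bare-metal canister with a paper band, 62 mm diameter, straight wall up to 122 mm, shoulder up to a flat top 34 mm wide at 145 mm; about 0.9 kg. A rigid loop of 8 mm round bar stands on it. Origin: centre of underside; z up; x runs along the loop's top bar (one looks through the loop along y). Pushed higher than about 25 mm it may tip; taller than the fingers, so lean the gripper back.
- loop (a point): Middle of the loop's top bar (its axis, 190 mm above the canister's underside). The bar is 8 mm thick, straight for 38 mm along the canister's x; the opening below it is 46 mm wide and 41 mm high, down to the canister's flat top. A sideways push of more than about 1.3 N up here starts to tip the canister.
- gantry: Fixed frame: level rail 0.75 m long at 0.58 m height on two 30 mm posts at y = +-360 mm. Origin: on the bench below the rail's middle; its y runs along the rail, its x across it, away from the robot; turned at most 0.13 rad from the world's. The hook hangs below the rail (gantry x = 0); the loop must come there too (within 15 mm across the rail; where along it does not matter).
- trolley: White spring drum (130 mm diameter, axis along the rail, 42 mm wide) on a trolley rolling along the rail (gantry y), +-260 mm, under 1 N friction; the hook hangs from it and rolls along. Origin: drum's centre, 467 mm above the bench. Drum's underside at 402 mm, a black nose down to 387 mm: no room for a gripper straight above the handle; come leaning back towards the robot by 25 to 45 degrees.
- hook (a joint): How far the hook is pulled straight down out of the drum (m): 0 fully up, stop at 0.115. A spring pulls it up: net about 3 N at 0, 7 N at 0.1. About 0.073 when it bears on the loop; it must be down by 0.089 to 0.100 for its point to pass under the loop's top bar and clear the canister's top.
- hook_seat (a point): Bottom of the hook's throat, where a hooked bar's axis lies; 263 mm above the bench when up. J of 8 mm bar in the gantry's y-z plane: rod 12 mm to gantry -y of this point, upturned point 12 mm to gantry +y (16 mm clear between). Hook's underside 12 mm below, top of its point 10 mm above. To catch: point under the bar, move in gantry +y until the rod meets the bar, then rise.
- hook_grip (a point): Centre of the black pull handle: block 44 mm long (gantry x), 16 mm wide (gantry y), 24 mm high, rigid with the hook, on a thin arm 74 mm in front (gantry -x) of the hook's rod; 62 mm above and 12 mm to gantry -y of the hook seat; 325 mm above the bench when up. Pinch it across its 16 mm.
- plain_bottle: Bystander: closed bottle of similar height without a loop, 60 mm diameter, 170 mm tall; it may stand on either side. Origin: centre of the underside.
- jar: Bystander: small jar, 44 mm diameter, 70 mm tall. Origin: centre of the underside.
- tube_rack: Bystander: tube rack with capped tubes, 90 x 200 mm, 90 mm high. Origin: centre of the underside.
- tip_box: Bystander: pipette tip box 120 x 85 x 71 mm. Origin: centre of the underside.
Not all that is in view belongs to the job. What is shaped like the canister but yellow is not meant.

How it is judged:
On the way, in this order (a step that is already met when the one before it is completed fails the run):
1. the canister has been slid upright until its loop is under the rail (within 18 mm across the rail) (x of loop in the frame of gantry between -0.018 and 0.018 m and angle between canister's own z axis and vertical below 0.1 rad), for 0.2 s.
2. the hook is pulled down by at least 80 mm (value of joint hook above 0.08 m), for 0.1 s.
At the end, for the whole second after the job is handed in: The canister stands upright (within 0.08 rad) and still on the bench, the hook holds its loop (hook seat within 25 mm of the middle of the loop's top bar and at its height within 7 mm) and pulls on it with more than 2 N (contact force between trolley and canister above 2 N and distance between hook_seat and loop below 0.025 m and z of hook_seat in the frame of canister between 0.183 and 0.197 m and angle between canister's own z axis and vertical below 0.08 rad and height (world z) of canister below 0.005 m and linear speed of canister below 0.02 m/s); the robot touches nothing.
It fails at once if the canister tips (more than 0.3 rad) (angle between canister's own z axis and vertical above 0.3 rad).
It fails at once if the canister is lifted off the bench (20 mm) (height (world z) of canister above 0.02 m).
It fails at once if the hook flies up (faster than 0.6 m/s) (velocity of joint hook below -0.6 m/s).
It fails at once if another thing on the bench is moved by more than 30 mm (distance of any of plain_bottle, jar, tube_rack, tip_box from where it was at the start of the episode above 0.03 m).
It also fails if it takes over 69 s, if anything falls off the work surface, if the arm or the gripper's body presses on something with over 40 N, if the wrist force passes 120 N, or if a joint passes its speed limit or range.

## Working session

There is one attempt and no reset: what is moved stays moved. The work goes in short steps, Python scripts to look and compute and a tool call to move; the robot and the scene stay as the last step left them, time stands still between calls to the robot, and variables do not carry over. Pictures are saved under pics/ and viewed, about 8 in all and at most 12, crops included, and the job is handed in when it is done.

Besides the shell and the picture viewer there is one more tool, called after ">>>" as name(argument=value, ...) on one line, values as JSON. move_arm: Moves the arm, as the interface text tells. Its arguments: {"type":"object","properties":{"targets":{"type":"array","items":{"type":"number"}}},"required":["targets"]}

```bash
mkdir -p pics; ls; python3 - <<'E'
from workcell import read_state, imaging, ctrl
import cv2,numpy as np
for n in ["scene","top"]:
    p,d=imaging.grab_frame(n); np.savez(f"{n}0.npz",p=p,d=d)
    cv2.imwrite(f"pics/{n}0.png",p[:,:,::-1]); c=imaging.get_calibration(n); print(n,{k:np.round(v,4).tolist() for k,v in c.items() if not isinstance(v,str)})
print({k:np.round(v,4).tolist() for k,v in imaging.get_calibration("wrist").items() if not isinstance(v,str)})
s=read_state(); print(s)
E
```

```text
pics
scene {'fx': 457.5062, 'fy': 457.5062, 'cx': 321.0606, 'cy': 196.1133, 'eye': [1.4013, -0.2866, 1.1697], 'rotation': [[0.2858, -0.6718, 0.6834], [0.9581, 0.2146, -0.1897], [-0.0192, 0.709, 0.7049]]}
top {'fx': 425.2054, 'fy': 425.2054, 'cx': 321.7938, 'cy': 191.492, 'eye': [0.3336, -0.018, 1.2677], 'rotation': [[0.005, 0.9816, -0.1908], [-1.0, 0.0064, 0.0071], [0.0082, 0.1908, 0.9816]]}
{'fx': 309.7069, 'fy': 309.7069, 'cx': 323.4334, 'cy': 202.1218, 'T_tool_cam': [[0.0003, 0.962, 0.2732, 0.0685], [1.0, -0.0004, 0.0002, 0.001], [0.0003, 0.2732, -0.962, -0.1421], [0.0, 0.0, 0.0, 1.0]]}
{'t': 0.1, 'joints': array([ 1.25981443,  0.52192608, -0.03630167,  1.59993043,  0.0212024 ,
        1.02107707, -0.11280285]), 'qd': array([-0.00018206, -0.00114687,  0.00032492, -0.00217663,  0.00131852,
       -0.00091322,  0.00111021]), 'effort': array([ 2.55238534e-03, -9.28507090e+01,  1.98338673e+00, -3.70530045e+01,
        1.80849078e-02,  5.42340611e-03, -7.22978234e-05]), 'tcp_pos': array([ 0.14892492, -0.60670697,  0.23080859]), 'ee_rot': array([[ 9.71160223e-01,  2.38427618e-01, -3.05037679e-04],
       [ 2.38427800e-01, -9.71159803e-01,  9.06036332e-04],
       [-8.02162478e-05, -9.52635909e-04, -9.99999543e-01]]), 'force': array([-0.05008014, -0.99773596, -0.05118947]), 'moment': array([ 0.07471088, -0.04632062, -0.02644191]), 'opening': 0.9996591452399506}
```

View pics/scene0.png

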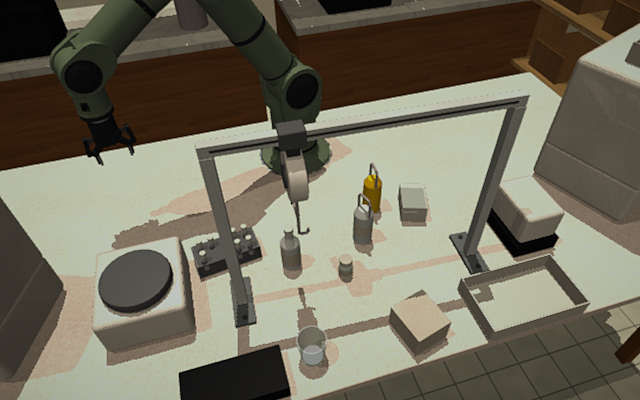

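View pics/top0.png

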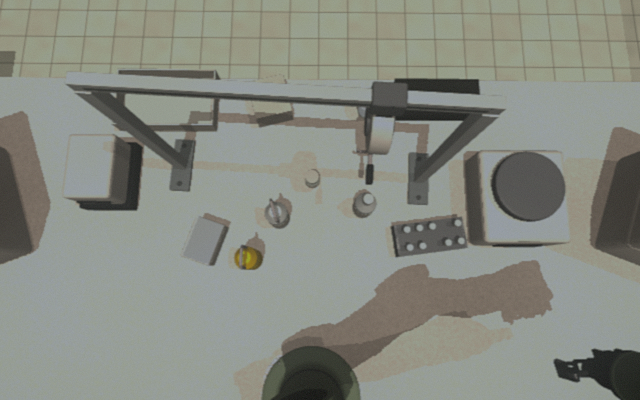

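The scene view shows the canister at (363,225), the yellow decoy at (372,190), the bottle at (290,250), the jar at (345,267) and the drum at (297,178). In the top view the canister is at (278,212), the jar at (312,178), the handle at (370,173), and the rail runs from (70,82) to (500,103).

```bash
cat > h.py <<'E'
import numpy as np,cv2
from workcell import read_state, imaging, ctrl
def cloud(n,p,d,T=None):
    c=imaging.get_calibration(n); v,u=np.mgrid[0:400,0:640]
    X=np.stack([(u-c['cx'])/c['fx']*d,-(v-c['cy'])/c['fy']*d,-d],-1)
    return X@np.array(c['rotation']).T+np.array(c['eye'])
def circ(P,r):
    from scipy.optimize import least_squares
    return least_squares(lambda q:np.hypot(P[:,0]-q[0],P[:,1]-q[1])-r,P[:,:2].mean(0),loss='soft_l1',f_scale=.002)
E
python3 - <<'E'
from h import *
C={}
for n in ["scene","top"]:
    z=np.load(n+"0.npz"); p,d=z['p'],z['d']; W=cloud(n,p,d); W[d==0]=np.nan; C[n]=(p,W)
    Z=W[...,2]
    # rail
    m=(Z>.555)&(Z<.6)&(W[...,0]>.3)&(W[...,0]<.9)&(abs(W[...,1])<.5); P=W[m]
    vx,vy,x0,y0=cv2.fitLine(P[:,:2].astype(np.float32),cv2.DIST_HUBER,0,.01,.01).ravel()
    print(n,'rail n',len(P),'z',np.median(P[:,2]),'dir',vx,vy,'pt',x0,y0,'yrange',P[:,1].min(),P[:,1].max(),'x at y0',x0-y0*vx/vy)
def box(n,u0,u1,v0,v1,z0,z1):
    W=C[n][1][v0:v1,u0:u1].reshape(-1,3); return W[(W[:,2]>z0)&(W[:,2]<z1)]
for nm,r,b in [('canister',.031,{'scene':(345,378,195,248),'top':(262,295,195,232)}),('yellow',.031,{'scene':(360,384,172,212),'top':(232,266,242,272)}),('bottle',.030,{'scene':(278,304,240,275),'top':(350,382,188,220)}),('jar',.022,{'scene':(334,358,252,284),'top':(300,324,165,192)})]:
    for n in b:
        P=box(n,*b[n],.012 if nm!='jar' else .02,.115 if nm!='jar' else .05)
        if len(P)>8: q=circ(P,r); print(nm,n,len(P),q.x.round(4),np.median(abs(q.fun)).round(4))
        L=box(n,*b[n],.155,.21)
        if nm in('canister','yellow') and len(L)>4: print('  loop',len(L),L.mean(0).round(4),'zmax',L[:,2].max(), cv2.fitLine(L[:,:2].astype(np.float32),cv2.DIST_HUBER,0,.01,.01).ravel().round(3)); T=L[L[:,2]>.183]; print('  bar',len(T),T.mean(0).round(4) if len(T) else '')
# trolley parts
for n,b in [('top',(350,405,140,190)),('scene',(270,320,130,240))]:
    P=box(n,*b,.23,.56); print(n,len(P))
    H=P[(P[:,2]>.30)&(P[:,2]<.345)]; print(' handle-level',len(H),H.mean(0).round(4) if len(H) else '',H.min(0).round(3),H.max(0).round(3))
    D=P[(P[:,2]>.41)&(P[:,2]<.53)]; print(' drum',len(D),D.mean(0).round(4),D.min(0).round(3),D.max(0).round(3))
    K=P[(P[:,2]>.24)&(P[:,2]<.30)]; print(' hook',len(K),K.mean(0).round(4) if len(K) else '',K.min(0).round(3) if len(K) else '',K.max(0).round(3) if len(K) else '')
for nm,b,z0,z1 in [('rack',(385,475,205,262),.05,.2),('tip',(180,230,208,270),.06,.08)]:
    P=box('top',*b,z0,z1); print(nm,cv2.minAreaRect(P[:,:2].astype(np.float32)))
# posts: points z .1-.5
for n in C:
    W=C[n][1]; m=(W[...,2]>.03)&(W[...,2]<.5)&(abs(abs(W[...,1])-.36)<.09)&(abs(W[...,0]-.62)<.15)
    for s in(1,-1):
        P=W[m&(W[...,1]*s>0)]; print('post',n,s,len(P),np.median(P,0).round(3))
E
```

```text
scene rail n 5959 z 0.5866621980567752 dir 0.05184157 0.9986553 pt 0.6512659 0.0034049111 yrange -0.3340995264463802 0.4153175719217555 x at y0 0.6510892
top rail n 8601 z 0.5917708076533614 dir 0.053662337 0.9985591 pt 0.628891 -0.05669289 yrange -0.33428025828271846 0.41588904474738736 x at y0 0.6319377
canister scene 554 [0.4967 0.1024] 0.0025
  loop 78 [0.5049 0.1009 0.1811] zmax 0.19646785376533193 [0.949 0.314 0.505 0.101]
  bar 39 [0.5075 0.1023 0.1919]
canister top 100 [0.4977 0.1004] 0.0003
  loop 76 [0.4951 0.0994 0.1903] zmax 0.19902924055568905 [0.956 0.292 0.495 0.099]
  bar 66 [0.4964 0.0999 0.1923]
yellow scene 288 [0.3769 0.1784] 0.0012
  loop 94 [0.4811 0.1224 0.1817] zmax 0.19707323709329228 [ 0.844 -0.536  0.472  0.136]
  bar 51 [0.4906 0.1119 0.1913]
yellow top 106 [0.3767 0.1775] 0.0002
  loop 87 [0.3766 0.1767 0.1895] zmax 0.1993217860444607 [ 1.    -0.011  0.371  0.177]
  bar 74 [0.3769 0.177  0.1924]
bottle scene 454 [ 0.5297 -0.1461] 0.0013
bottle top 229 [ 0.5301 -0.1471] 0.001
jar scene 106 [0.6114 0.0046] 0.0013
jar top 51 [0.6132 0.0039] 0.001
top 583
 ha
[... 188 characters left out ...]
0.1193  0.2627] [ 0.628 -0.134  0.255] [ 0.636 -0.108  0.278]
scene 1410
 handle-level 68 [ 0.6225 -0.1362  0.3255] [ 0.578 -0.14   0.3  ] [ 0.638 -0.131  0.345]
 drum 1071 [ 0.6733 -0.1425  0.4917] [ 0.57  -0.164  0.411] [ 0.702 -0.109  0.53 ]
 hook 67 [ 0.6355 -0.1266  0.2704] [ 0.628 -0.139  0.255] [ 0.639 -0.109  0.299]
rack ((0.44659334421157837, -0.3544713854789734), (0.11184145510196686, 0.2452685534954071), 14.889892578125)
tip ((0.42652907967567444, 0.308721661567688), (0.08659065514802933, 0.12011890113353729), 71.8004379272461)
post scene 1 2234 [0.673 0.387 0.281]
post scene -1 1950 [ 0.637 -0.32   0.267]
post top 1 1997 [0.649 0.386 0.299]
post top -1 1699 [ 0.608 -0.309  0.28 ]
```

>>> move_arm(targets=[0,0,-0.04,0,0.0854,0,0,-0.04,0,0.0854,0,0,-0.04,0,0.0854,0,0,-0.04,0,0.0854,0,0,-0.04,0,0.0854,0,0,-0.04,0,0.0854,0,0,-0.04,0,0.0854,0,0,-0.04,0,0.0854,0,0,-0.04,0,0.0854,0,0,-0.04,0,0.0854])

```text
t: 0.93
tcp_pos: [0.1485, -0.6065, 0.6094]
ee_rot: [[0.971, 0.238, 0.005], [0.238, -0.971, -0.002], [0.005, 0.004, -1.0]]
force: [-1.1, -1.3, -0.8]
opening: 1.001
```

```bash
python3 -c "
from h import *
s=read_state();print(s['t'],s['joints'].round(3),s['tcp_pos'].round(4));print(s['ee_rot'].round(4))"
```

```text
0.9333 [ 1.174  0.435  0.13   0.813 -0.062  1.892 -0.058] [ 0.1485 -0.6065  0.6094]
[[ 0.9712  0.2383  0.0053]
 [ 0.2384 -0.9712 -0.0025]
 [ 0.0046  0.0037 -1.    ]]
```

>>> move_arm(targets=[0,0,-0.04,0,0.0854,0,0,-0.04,0,0.0854,0,0,-0.04,0,0.0854,0,0,-0.04,0,0.0854])

```text
t: 1.27
tcp_pos: [0.139, -0.5754, 0.6791]
ee_rot: [[0.972, 0.233, 0.025], [0.234, -0.968, -0.09], [0.003, 0.093, -0.996]]
force: [0.5, 0.0, -1.3]
opening: 1.0
```

```bash
python3 -c "
from h import *
s=read_state();print(s['t'],s['joints'].round(3),s['tcp_pos'].round(4));print(s['ee_rot'].round(4))"
```

```text
1.2667 [ 1.038  0.362  0.377  0.773 -0.148  1.932 -0.008] [ 0.139  -0.5754  0.6791]
[[ 0.9722  0.2326  0.0247]
 [ 0.2339 -0.9681 -0.09  ]
 [ 0.003   0.0932 -0.9956]]
```

```bash
cat > kin.py <<'E'
import numpy as np
from scipy.optimize import least_squares
from scipy.spatial.transform import Rotation as R
LO=np.array([-2.91,-.3,-1.5,.17,-1.26,.16,-2.52]);HI=np.array([2.91,2.13,1.42,2.43,4.41,1.93,2.52])
D=[([1.25981443,0.52192608,-0.03630167,1.59993043,0.0212024,1.02107707,-0.11280285],[.14892,-.60671,.23081],[[.97116,.23843,-.0003],[.23843,-.97116,.0009],[0,-.00095,-1]]),
([1.174,.435,.13,.813,-.062,1.892,-.058],[.1485,-.6065,.6094],[[.9712,.2383,.0053],[.2384,-.9712,-.0025],[.0046,.0037,-1]]),
([1.038,.362,.377,.773,-.148,1.932,-.008],[.139,-.5754,.6791],[[.9722,.2326,.0247],[.2339,-.9681,-.09],[.003,.0932,-.9956]])]
Z=lambda a:R.from_euler('z',a);Y=lambda a:R.from_euler('y',a)
def fk(q,p,s):
    h,a,b,c,o1,o7,d=p[:7]
    T=Z(s[0]*q[0]+o1)*Y(q[1]); x=np.array([0,0,h])+T.apply([0,0,a])
    T=T*Z(s[1]*q[2])*Y(q[3]); x=x+T.apply([0,0,b]); T=T*Z(s[2]*q[4])*Y(q[5]); x=x+T.apply([d,0,c]); T=T*Z(s[3]*q[6]+o7)
    return x,T.as_matrix()
def fit():
    best=None
    for k in range(16):
        s=[1 if k>>i&1 else -1 for i in range(4)]
        for o7 in(0,1.57,3.14,-1.57):
            f=lambda p:np.concatenate([np.r_[(x-t)*5,(M-np.array(m)).ravel()] for q,t,m in D for x,M in[fk(q,p,s)]])
            r=least_squares(f,[.35,.53,.42,.36,0,o7,0])
            if best is None or r.cost<best[0].cost: best=(r,s)
    return best
E
python3 - <<'E'
from kin import *
r,s=fit(); print(r.cost,r.x.round(4),s)
E
```

```text
0.00015036618625798446 [ 3.0850e-01  5.2310e-01  4.2570e-01  3.0840e-01 -9.5100e-02  1.4757e+00
 -9.0000e-04] [-1, -1, -1, -1]
```

```bash
cat >> kin.py <<'E'
P=np.array([3.0850e-01,5.2310e-01,4.2570e-01,3.0840e-01,-9.5100e-02,1.4757,-9e-4]);S=[-1]*4
def pose(T,az,cam):  # tilt T (rad) pointing towards az; cam=-1: tool x towards robot/underside, +1 away
    z=np.array([np.sin(T)*np.cos(az),np.sin(T)*np.sin(az),-np.cos(T)]); y=np.array([-np.sin(az),np.cos(az),0])*(-cam)
    return np.c_[np.cross(y,z),y,z]
def ik(x,M,q0s):
    best=None
    for q0 in q0s:
        r=least_squares(lambda q:np.r_[(fk(q,P,S)[0]-x)*3,(fk(q,P,S)[1]-M).ravel()],np.clip(q0,LO+.01,HI-.01),bounds=(LO,HI),max_nfev=40)
        if best is None or r.cost<best.cost: best=r
        if best.cost<1e-6: break
    return best
E
python3 - <<'E'
from kin import *
rng=np.random.default_rng(0)
q0s=[[0,.5,0,1.8,0,.5,1.5],[0,.5,0,1.8,0,.5,-1.5],[.6,.5,1,2,.5,.5,1],[-.6,.5,-1,2,-.5,.5,-1],[.6,.5,1,2,3,.5,1]]
for cam in(-1,1):
  print('M x axis',pose(.5,0,cam)[:,0].round(2))
  for T in np.radians([0,15,25,35,45]):
    o=[]
    for x in([.45,.09,.015],[.61,.09,.015],[.565,-.13,.31],[.57,.08,.215],[.45,0,.7]):
        r=ik(np.array(x),pose(T,-.05,cam),q0s); o.append(f"{r.cost:.1e} {r.x.round(1).tolist()}" if r.cost<1e-5 else f"{r.cost:.1e}")
    print(cam,round(np.degrees(T)),o)
E
```

```text
M x axis [-0.88  0.   -0.48]
-1 0 ['2.7e-31 [-0.2, 0.7, -0.1, 2.2, 0.1, 0.3, 1.1]', '2.5e-26 [-0.2, 0.8, -0.1, 1.7, 0.1, 0.6, 1.2]', '3.1e-20 [0.1, 0.4, 0.0, 1.6, -0.0, 1.1, 1.7]', '3.0e-25 [-0.2, 0.5, -0.1, 1.7, 0.0, 0.9, 1.3]', '2.2e-03']
-1 15 ['1.9e-17 [-0.2, 0.6, -0.2, 2.3, 1.9, 0.2, -0.7]', '4.7e-31 [-0.2, 0.7, -0.0, 2.0, 0.4, 0.2, 0.9]', '1.1e-19 [0.1, 0.2, 0.0, 1.8, -0.1, 0.8, 1.7]', '1.4e-30 [-0.2, 0.4, -0.0, 2.0, 0.1, 0.6, 1.2]', '1.2e-22 [-0.1, -0.0, -0.0, 1.2, 0.0, 1.7, 1.4]']
-1 25 ['2.0e-04', '7.9e-26 [-0.2, 0.7, -0.1, 2.1, 2.1, 0.2, -0.8]', '5.1e-24 [0.2, 0.2, 0.0, 2.0, -0.2, 0.6, 1.8]', '5.4e-19 [-0.2, 0.3, -0.1, 2.1, 0.4, 0.3, 0.9]', '2.1e-18 [-0.1, -0.1, 0.0, 1.4, 0.0, 1.5, 1.4]']
-1 35 ['8.4e-03', '2.6e-17 [-0.2, 0.8, -0.1, 2.2, 2.6, 0.5, -1.4]', '2.3e-20 [0.4, 0.1, -0.2, 2.1, -0.4, 0.3, 2.0]', '1.9e-18 [-0.3, 0.3, -0.0, 2.2, 1.3, 0.2, -0.1]', '1.5e-17 [-0.1, -0.3, 0.0, 1.5, 0.1, 1.3, 1.4]']
-1 45 ['2.3e-02', '1.4e-22 [-0.3, 0.8, -0.0, 2.3, 2.8, 0.8, -1.6]', '1.9e-24 [1.3, 0.3, -1.3, 2.2, 1.4, 0.2, 0.3]', '2.2e-28 [-0.4, 0.3, 0.0, 2.3, 2.5, 0.3, -1.2]', '2.0e-03']

[... 363 characters left out ...]
.3, 0.7, 1.8, -0.4, 0.9, -1.1]', '2.1e-27 [-0.9, 0.5, 0.9, 2.0, -0.5, 0.7, -1.4]', '1.3e-25 [0.3, -0.0, -0.4, 1.2, -0.0, 1.7, -1.7]']
1 25 ['2.0e-04', '5.9e-22 [-0.6, 0.8, 0.4, 2.1, 4.1, 0.2, 0.1]', '1.7e-20 [-0.4, 0.2, 0.7, 2.0, -0.5, 0.6, -1.0]', '5.7e-23 [-0.9, 0.4, 0.8, 2.1, -0.6, 0.4, -1.3]', '1.6e-25 [0.5, -0.2, -0.5, 1.4, -0.1, 1.5, -1.6]']
1 35 ['8.4e-03', '6.1e-29 [-0.5, 0.8, 0.3, 2.2, 3.2, 0.4, 1.1]', '8.0e-20 [-0.2, 0.2, 0.5, 2.1, -0.6, 0.4, -0.8]', '6.6e-06 [-1.0, 0.4, 0.8, 2.2, -1.3, 0.2, -0.7]', '1.3e-25 [0.6, -0.3, -0.4, 1.5, -0.2, 1.3, -1.5]']
1 45 ['2.3e-02', '1.6e-26 [-0.6, 0.9, 0.3, 2.3, 3.0, 0.7, 1.1]', '1.1e-04', '1.2e-17 [-0.7, 0.3, 0.4, 2.3, 2.8, 0.3, 1.6]', '2.0e-03']
```

>>> move_arm(targets=[0.017,-0.028,0.0125,0,0.0854,0.017,-0.028,0.0125,0,0.0854,0.017,-0.028,0.0125,0,0.0854,0.017,-0.028,0.0125,0,0.0854,0.017,-0.028,0.0125,0,0.0854,0.017,-0.028,0.0125,0,0.0854,0.017,-0.028,0.0125,0,0.0854,0.017,-0.028,0.0125,0,0.0854,0.017,-0.028,0.0125,0,0.0854,0.017,-0.028,0.0125,0,0.0854])

```text
t: 2.1
tcp_pos: [0.2415, -0.2762, 0.5294]
ee_rot: [[0.972, 0.232, 0.025], [0.234, -0.968, -0.09], [0.003, 0.093, -0.996]]
force: [1.9, 0.0, 0.1]
opening: 1.001
```

```bash
python3 -c "
from h import *
s=read_state();print(s['t'],s['joints'].round(4).tolist(),s['tcp_pos'].round(4).tolist());print(s['ee_rot'].round(4).tolist())
p=cv2.imread('pics/scene0.png')[95:185,60:160]
cv2.imwrite('pics/grip.png',cv2.resize(p,None,fx=6,fy=6,interpolation=cv2.INTER_CUBIC))"
```

```text
2.1 [0.5859, -0.1664, 0.0419, 1.7053, 0.0649, 1.5293, -0.7078] [0.2415, -0.2762, 0.5294]
[[0.9723, 0.2324, 0.0251], [0.2337, -0.9682, -0.0897], [0.0035, 0.0931, -0.9956]]
```

View pics/grip.png

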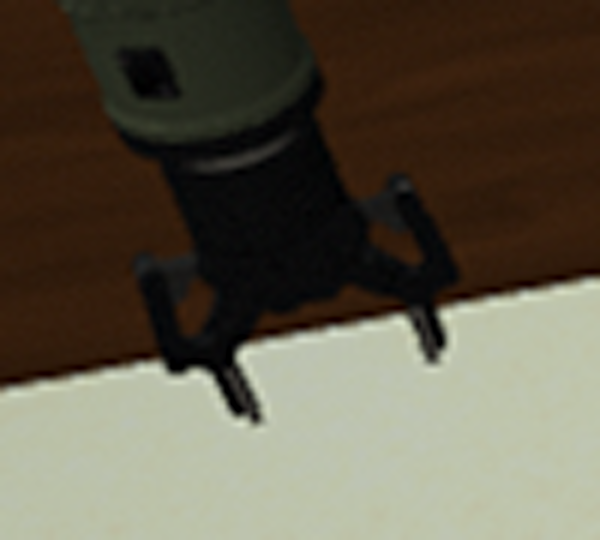

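```bash
python3 - <<'E'
from kin import *
D.append(([0.5859,-.1664,.0419,1.7053,.0649,1.5293,-.7078],[.2415,-.2762,.5294],[[.9723,.2324,.0251],[.2337,-.9682,-.0897],[.0035,.0931,-.9956]]))
r,s=fit(); print(r.cost,r.x.round(4).tolist(),s)
import kin; kin.P=r.x; kin.S=s
q0s=[[0,.5,0,1.8,0,.5,1.5],[0,.5,0,1.8,0,.5,-1.5],[.6,.5,1,2,.5,.5,1],[-.6,.5,-1,2,-.5,.5,-1],[.6,.5,1,2,1,.5,0],[.6,.5,-1,2,-1,.5,0],[.6,.5,-1,2,2,.5,0]]
c=np.array([.497,.101])
for a in (20,35,50,65):
  for T in (30,38):
    for cam in(-1,1):
      A=np.radians(a); u=np.array([np.cos(A),np.sin(A)]); o=[]
      for q in (c-u*.045,c-u*.029,c+np.array([.075,.04])-u*.029,c+np.array([.15,.08])-u*.029):
        r=ik(np.array([*q,.02]),pose(np.radians(T),A,cam),q0s); o.append(f"{r.cost:.0e} {r.x.round(1).tolist()}" if r.cost<1e-4 else f"{r.cost:.0e}")
      print(a,T,cam,o)
E
```

```text
0.004832557254798171 [0.4695, 0.5369, 0.4258, 0.4824, -0.1005, 1.4705, 0.0101] [-1, -1, -1, -1]
20 30 -1 ['4e-02', '3e-02', '2e-03', '4e-19 [0.0, 0.8, -0.5, 2.3, 2.7, 0.5, -0.9]']
20 30 1 ['4e-02', '3e-02', '2e-03', '5e-20 [-0.3, 0.8, 0.0, 2.3, 3.3, 0.5, 1.4]']
20 38 -1 ['7e-02', '6e-02', '2e-02', '3e-23 [0.4, 1.3, -1.0, 2.4, 2.5, 1.1, -0.4]']
20 38 1 ['8e-02', '7e-02', '2e-02', '2e-08 [-0.9, 1.1, 0.8, 2.4, 3.7, 1.1, 0.7]']
35 30 -1 ['2e-02', '1e-02', '2e-07 [0.8, 1.6, -1.5, 2.4, 2.1, 1.2, 0.5]', '1e-19 [0.4, 0.9, -0.8, 2.3, 2.5, 0.4, -0.3]']
35 30 1 ['2e-02', '1e-02', '2e-03', '1e-02']
35 38 -1 ['3e-02', '2e-02', '3e-03', '5e-27 [0.5, 1.1, -0.8, 2.4, 2.9, 0.6, -0.5]']
35 38 1 ['3e-02', '2e-02', '4e-03', '4e-04']
50 30 -1 ['6e-04', '2e-04', '1e-20 [0.7, 1.0, -0.9, 2.3, 2.2, 0.3, 0.4]', '2e-21 [0.5, 1.0, -0.8, 2.1, 2.0, 0.2, 0.5]']
50 30 1 ['6e-04', '2e-04', '1e-23 [0.8, 1.1, -1.0, 2.3, 2.1, 0.4, -2.5]', '2e-18 [0.5, 1.0, -0.8, 2.1, 1.9, 0.2, -2.5]']
50 38 -1 ['1e-03', '1e-03', '3e-21 [0.9, 1.2, -1.0, 2.4, 2.6, 0.4, 0.3]', '2e-23 [0.7, 1.2, -1.0, 2.2, 2.3, 0.3, 0.5]']
50 38 1 ['1e-03'
[... 186 characters left out ...]
.3, 1.0, 0.2, 2.0]', '3e-28 [0.7, 1.0, -0.8, 2.1, 0.8, 0.2, 2.1]', '2e-21 [0.6, 1.0, -0.9, 2.0, 0.8, 0.3, 2.1]']
65 30 1 ['4e-29 [0.7, 0.8, -0.5, 2.3, -0.9, 0.2, 0.8]', '3e-18 [0.7, 0.8, -0.5, 2.3, -1.0, 0.2, 0.9]', '4e-18 [0.5, 0.9, -0.5, 2.1, -0.7, 0.2, 0.4]', '1e-24 [0.4, 0.9, -0.5, 2.0, -0.6, 0.3, 0.2]']
65 38 -1 ['4e-25 [1.1, 1.1, -0.9, 2.3, 0.7, 0.2, 2.5]', '9e-22 [1.0, 1.1, -0.9, 2.3, 0.9, 0.2, 2.3]', '3e-28 [0.9, 1.1, -0.9, 2.1, 0.8, 0.2, 2.2]', '6e-24 [0.7, 1.1, -0.9, 2.0, 0.6, 0.2, 2.4]']
65 38 1 ['1e-30 [1.0, 1.0, -0.7, 2.3, -0.7, 0.2, 0.8]', '3e-31 [0.9, 1.0, -0.6, 2.3, -0.9, 0.2, 0.9]', '1e-25 [0.8, 1.0, -0.7, 2.1, -0.7, 0.2, 0.6]', '5e-18 [0.6, 1.0, -0.6, 2.0, -0.8, 0.2, 0.6]']
```

```bash
python3 - <<'E'
s=open('kin.py').read()
a=s.index('def fk'); b=s.index('def fit')
s=s[:a]+'''def fk(q,p,s=S if 'S' in globals() else None):
    h,a,b,c,o1,o7,e1,e2,d,y1,y2,y3=p
    T=Z(-q[0]+o1)*Y(q[1]); x=np.array([0,0,h])+T.apply([e1,y1,a])
    T=T*Z(-q[2])*Y(q[3]); x=x+T.apply([e2,y2,b]); T=T*Z(-q[4])*Y(q[5]); x=x+T.apply([d,y3,c]); T=T*Z(-q[6]+o7)
    return x,T.as_matrix()
D.append(([0.5859,-.1664,.0419,1.7053,.0649,1.5293,-.7078],[.2415,-.2762,.5294],[[.9723,.2324,.0251],[.2337,-.9682,-.0897],[.0035,.0931,-.9956]]))
def fit(reg=.003):
    f=lambda p:np.concatenate([np.r_[(x-t)*5,(M-np.array(m)).ravel()] for q,t,m in D for x,M in[fk(q,p)]]+[reg*p[4:5],reg*(p[5:6]-1.5708),reg*p[6:]])
    return least_squares(f,[.35,.53,.42,.36,0,1.57]+[0]*6)
'''+s[s.index('P=np.array'):].replace('fk(q,P,S)','fk(q,P)')
s=s.replace("S=[-1]*4","S=0").replace("(q,p,s=S if 'S' in globals() else None)","(q,p)")
open('kin.py','w').write(s)
E
python3 - <<'E'
from kin import *
for g in(.003,.03):
    r=fit(g); print(r.cost,r.x.round(4).tolist())
    for q,t,m in D: x,M=fk(q,r.x); print((x-t).round(4),np.abs(M-m).max().round(4))
E
```

```text
1.1215170575511268e-06 [0.3162, 0.5292, 0.4205, 0.3238, 0.0008, 1.5715, 0.0004, -0.0006, 0.0002, -0.024, -0.0388, 0.0031]
[-0.0001 -0.      0.    ] 0.0001
[0.0001 0.     0.    ] 0.0004
[-0. -0. -0.] 0.0005
[ 0. -0. -0.] 0.0002
2.045540737448337e-06 [0.317, 0.5293, 0.4205, 0.3245, 0.0006, 1.5713, 0.0004, -0.0006, 0.0002, -0.0236, -0.0386, 0.0026]
[-0.0001 -0.      0.    ] 0.0001
[0.0001 0.     0.    ] 0.0004
[-0.0001 -0.     -0.    ] 0.0005
[ 0.  0. -0.] 0.0002
```

```bash
sed -i 's/^P=np.array.*/P=np.array([0.3162,0.5292,0.4205,0.3238,0,1.5708,0,0,0,-0.024,-0.0388,0.0031])/' kin.py; python3 - <<'E'
from kin import *
q0s=[[0,.5,0,1.8,0,.5,1.5],[0,.5,0,1.8,0,.5,-1.5],[.6,.5,1,2,.5,.5,1],[.6,.5,-1,2,1,.5,1],[.6,.5,-1,2,-1,.5,0],[.6,.5,-1,2,2,.5,0]]
c=np.array([.497,.101])
for a in (15,30,45,60):
  for T in (25,32,38):
    for cam in(-1,1):
      A=np.radians(a); u=np.array([np.cos(A),np.sin(A)]); o=[]
      for q in (c-u*.045,c-u*.029,c+np.array([.075,.04])-u*.029,c+np.array([.15,.08])-u*.029):
        r=ik(np.array([*q,.02]),pose(np.radians(T),A,cam),q0s); o.append(f"{r.cost:.0e} {r.x.round(1).tolist()}" if r.cost<1e-4 else f"{r.cost:.0e}")
      print(a,T,cam,o)
print('handle')
for T in(20,25,30,35):
  for cam in(-1,1):
    o=[]
    for x in([.565,-.13,.31],[.565,0,.31],[.57,0,.215],[.575,.12,.21],[.42,0,.6],[.42,0,.65],[.42,0,.7],[.5,0,.65]):
        r=ik(np.array(x),pose(np.radians(T),-.053,cam),q0s); o.append(f"{r.cost:.0e} {r.x.round(1).tolist()}" if r.cost<1e-4 else f"{r.cost:.0e}")
    print(T,cam,o)
E
```

```text
15 25 -1 ['6e-06 [0.7, 1.3, -1.5, 2.4, 1.9, 1.3, -0.0]', '6e-17 [0.4, 0.9, -1.0, 2.4, 2.0, 0.7, -0.4]', '4e-22 [-0.1, 0.7, -0.3, 2.2, 2.3, 0.3, -0.7]', '1e-18 [-0.3, 0.7, -0.2, 2.0, 1.9, 0.2, -0.4]']
15 25 1 ['4e-04', '2e-28 [0.0, 0.7, -0.5, 2.4, 2.4, 0.5, 2.2]', '6e-23 [-0.4, 0.7, -0.0, 2.3, 2.8, 0.2, 1.8]', '5e-22 [-0.6, 0.8, 0.3, 2.1, 4.0, 0.2, 0.6]']
15 32 -1 ['4e-03', '1e-03', '2e-26 [-0.1, 0.7, -0.4, 2.3, 2.6, 0.5, -1.1]', '1e-16 [-0.2, 0.8, -0.2, 2.1, 2.5, 0.4, -1.0]']
15 32 1 ['6e-03', '2e-03', '1e-30 [-0.3, 0.7, -0.1, 2.3, 2.9, 0.5, 1.7]', '6e-18 [-0.4, 0.8, 0.0, 2.1, 2.9, 0.3, 1.7]']
15 38 -1 ['1e-02', '7e-03', '4e-21 [0.2, 0.9, -0.7, 2.4, 2.5, 0.8, -0.8]', '2e-24 [-0.1, 0.8, -0.4, 2.2, 2.6, 0.6, -1.0]']
15 38 1 ['2e-02', '1e-02', '6e-18 [-0.3, 0.8, -0.2, 2.4, 2.9, 0.7, 1.8]', '4e-30 [-0.4, 0.8, -0.0, 2.2, 2.9, 0.5, 1.7]']
30 25 -1 ['5e-26 [0.4, 0.8, -0.8, 2.4, 2.2, 0.5, -0.2]', '3e-26 [0.3, 0.7, -0.7, 2.4, 2.3, 0.4, -0.4]', '4e-29 [0.1, 0.7, -0.5, 2.2, 2.2, 0.3, -0.3]', '8e-22 [-0.0, 0.8, -0.4, 2.0, 1.7, 0.2, 0.2]']
30 25 1 ['2e-02', '2e-02', '8e-03', '2e-22 [-0.4, 0.7, 0.
[... 5120 characters left out ...]
6, -0.1, 1.3, -1.6]', '3e-24 [0.8, -0.3, -0.6, 1.4, -0.2, 1.4, -1.5]', '2e-30 [0.9, -0.2, -0.8, 1.5, -0.1, 1.3, -1.6]']
35 -1 ['3e-17 [0.3, 0.1, -0.2, 2.1, -0.1, 0.3, 1.8]', '5e-24 [-0.0, 0.1, -0.2, 2.2, 0.5, 0.3, 0.9]', '3e-25 [-0.1, 0.3, -0.1, 2.3, 1.5, 0.2, -0.1]', '2e-19 [-0.4, 0.3, -0.1, 2.2, 1.3, 0.3, -0.2]', '2e-03', '1e-03', '4e-05 [0.1, -0.3, -0.2, 1.5, 0.0, 1.3, 1.4]', '1e-22 [0.2, -0.2, -0.3, 1.6, 0.1, 1.2, 1.4]']
35 1 ['2e-23 [-0.6, 0.2, 0.8, 2.2, -0.7, 0.3, -0.8]', '6e-27 [-1.3, 0.2, 1.3, 2.2, -0.5, 0.3, -1.3]', '6e-06 [-0.8, 0.4, 0.8, 2.3, 4.4, 0.2, 0.1]', '3e-04', '2e-03', '1e-03', '4e-05 [0.1, -0.3, -0.2, 1.5, 0.0, 1.3, -1.8]', '2e-19 [0.9, -0.2, -0.8, 1.5, -0.2, 1.1, -1.5]']
```

```bash
cat > sim.py <<'E'
from kin import *
from scipy.optimize import lsq_linear
def jac(q):
    x,M=fk(q,P); J=np.zeros((6,7))
    for i in range(7):
        e=np.zeros(7);e[i]=1e-5; x2,M2=fk(q+e,P); J[:3,i]=(x2-x)/1e-5; J[3:,i]=R.from_matrix(M2@M.T).as_rotvec()/1e-5
    return x,M,J
def step(q,row,w=.3,lam=.02,n=6,V=None):
    x,M,_=jac(q); xt=x+M@np.array(row[:3]); Mt=M@R.from_euler('z',row[3],degrees=True).as_matrix()
    for _ in range(n):
        x,M,J=jac(q); e=np.r_[xt-x,R.from_matrix(Mt@M.T).as_rotvec()]; W=np.r_[1,1,1,w,w,w]
        A=np.r_[J*W[:,None],lam*np.eye(7)]; b=np.r_[e*W,np.zeros(7)]
        q=q+lsq_linear(A,b,bounds=(np.maximum(LO+.001-q,-.3)-1e-9,np.minimum(HI-.001-q,.3)+1e-9)).x
    return q
def rep(q,t=''):
    x,M=fk(q,P); z=M[:,2]; print(t,x.round(3),'T',round(np.degrees(np.arccos(-z[2])),1),'az',round(np.degrees(np.arctan2(z[1],z[0]))),'toolx',M[:,0].round(2),'q',q.round(2).tolist())
E
python3 - <<'E'
from sim import *
q2=np.array(D[1][0])
for w in(.1,.3,1):
    q=q2.copy()
    for _ in range(4): q=step(q,[0,0,-.04,0],w)
    rep(q,w)
rep(np.array(D[2][0]),'actual')
q=np.array(D[2][0])
for _ in range(10): q=step(q,[.017,-.028,.0125,0])
rep(q);rep(np.array(D[3][0]),'actual')
E
```

```text
0.1 [ 0.143 -0.589  0.761] T 16.6 az -74 toolx [0.97 0.24 0.01] q [1.05, 0.35, 0.39, 0.59, -0.17, 1.93, -0.01]
0.3 [ 0.141 -0.58   0.728] T 12.0 az -75 toolx [0.97 0.24 0.01] q [1.01, 0.35, 0.44, 0.68, -0.18, 1.93, 0.0]
1 [ 0.137 -0.563  0.664] T 3.1 az -71 toolx [0.97 0.24 0.  ] q [1.01, 0.35, 0.41, 0.83, -0.16, 1.93, 0.0]
actual [ 0.138 -0.576  0.679] T 5.4 az -75 toolx [0.97 0.23 0.  ] q [1.04, 0.36, 0.38, 0.77, -0.15, 1.93, -0.01]
 [ 0.242 -0.276  0.528] T 5.4 az -75 toolx [0.97 0.23 0.  ] q [0.59, -0.17, 0.04, 1.71, 0.06, 1.53, -0.71]
actual [ 0.241 -0.276  0.529] T 5.4 az -74 toolx [0.97 0.23 0.  ] q [0.59, -0.17, 0.04, 1.71, 0.06, 1.53, -0.71]
```

```bash
cat >> sim.py <<'E'
W0=.7
def goto(q,x1,n,roll=0,log=None):
    """straight world-line move in n rows (orientation kept), roll total deg"""
    x,M=fk(q,P); d=(np.array(x1)-x)/n
    for i in range(n):
        x,M=fk(q,P); d=(np.array(x1)-x)/(n-i)
        q=step(q,[*(M.T@d),roll/n],W0,n=3)
    return q
def rollerr(q,cam):
    """deg roll to make tool y horizontal with tool x up(+1)/under(-1)"""
    x,M=fk(q,P); z=M[:,2]; y=np.cross([0,0,1],z)*-cam; y/=np.linalg.norm(y); x_=np.cross(y,z)
    return np.degrees(np.arctan2(x_@M[:,1],x_@M[:,0]))
E
cat > a.py <<'E'
from sim import *
qs=np.array(D[3][0]); c=np.array([.497,.101])
for a in(30,45,60,75):
  for cam in(-1,1):
    A=np.radians(a); u=np.array([np.cos(A),np.sin(A)]); 
    q=goto(qs,[.42*u[0],.42*u[1],.62],16); n=0
    while n<40:
        x,M=fk(q,P)
        if np.degrees(np.arccos(-M[2,2]))>28: break
        q=step(q,[*(M.T@np.array([.01*u[0],.01*u[1],.03])),0],W0,n=3); n+=1
    print('---',a,cam,n); rep(q,'acq')
    q=goto(q,[.38*u[0],.38*u[1],.5],8,rollerr(q,cam)); rep(q,'roll')
    s=c-u*.06; q=goto(q,[*s,.3],12,rollerr(q,cam)); q=goto(q,[*s,.1],8); rep(q,'hi')
    q=goto(q,[*s,.012],6); rep(q,'low')
    q=goto(q,[*(c-u*.041),.012],4); rep(q,'touch')
    q=goto(q,[*(c+np.array([.15,.07])-u*.041),.012],16); rep(q,'end')
E
python3 a.py
```

```text
--- 30 -1 25
acq [0.511 0.262 0.856] T 28.2 az 15 toolx [0.85 0.22 0.47] q [-0.99, 0.31, 0.78, 0.48, -0.22, 1.93, -1.74]
roll [0.38  0.091 0.254] T 37.8 az 67 toolx [-0.52 -0.61 -0.59] q [-0.99, 0.41, 1.42, 2.43, -1.24, 1.18, -2.52]
hi [0.445 0.071 0.1  ] T 37.8 az 67 toolx [-0.31 -0.73 -0.61] q [0.61, 0.61, -0.6, 2.32, -1.26, 0.32, -2.19]
low [0.452 0.062 0.019] T 37.8 az 71 toolx [-0.31 -0.73 -0.61] q [0.69, 0.87, -0.68, 2.27, -1.26, 0.16, -2.05]
touch [0.464 0.078 0.014] T 37.8 az 72 toolx [-0.31 -0.73 -0.61] q [0.64, 0.88, -0.67, 2.24, -1.26, 0.16, -2.08]
end [0.611 0.151 0.012] T 37.8 az 72 toolx [-0.31 -0.73 -0.61] q [0.23, 0.88, -0.38, 1.92, -1.14, 0.37, -2.43]
--- 30 1 25
acq [0.511 0.262 0.856] T 28.2 az 15 toolx [0.85 0.22 0.47] q [-0.99, 0.31, 0.78, 0.48, -0.22, 1.93, -1.74]
roll [0.346 0.206 0.495] T 27.3 az 14 toolx [0.86 0.24 0.46] q [-0.38, -0.3, -0.37, 1.95, 0.14, 1.05, -2.1]
hi [0.459 0.064 0.139] T 21.8 az 18 toolx [0.9  0.24 0.37] q [0.12, 0.33, -0.45, 2.36, 0.96, 0.16, -2.52]
low [0.469 0.064 0.047] T 14.0 az 29 toolx [0.93 0.26 0.24] q [0.09, 0.57, -0.39, 2.28, 1
[... 3532 characters left out ...]
0.31, 1.06, -0.4, 1.53, -0.59, 0.89, -2.45]
--- 75 1 28
acq [0.111 0.428 0.874] T 28.9 az 69 toolx [0.95 0.17 0.27] q [0.77, -0.25, -1.5, 0.69, -0.48, 1.93, -2.42]
roll [0.105 0.394 0.495] T 26.7 az 69 toolx [0.32 0.84 0.45] q [-1.37, -0.3, -0.15, 1.96, 0.12, 1.04, -1.93]
hi [0.481 0.043 0.1  ] T 25.7 az 69 toolx [0.33 0.84 0.43] q [-0.25, 0.57, 0.41, 2.22, -1.26, 0.68, 0.84]
low [0.481 0.043 0.012] T 25.7 az 69 toolx [0.33 0.84 0.43] q [0.25, 0.72, -0.24, 2.21, -1.26, 0.28, 0.93]
touch [0.486 0.061 0.012] T 25.7 az 69 toolx [0.33 0.84 0.43] q [0.23, 0.72, -0.28, 2.21, -1.26, 0.25, 0.9]
end [0.636 0.131 0.012] T 25.7 az 69 toolx [0.33 0.84 0.43] q [-0.12, 0.82, 0.02, 1.85, -1.05, 0.48, 0.47]
```

```bash
cat > a.py <<'E'
from sim import *
qs=np.array(D[3][0]); c=np.array([.497,.101]); b=np.radians(46); v=np.array([np.cos(b),np.sin(b)])
for a,Tm in((50,34),(60,32),(60,36),(70,36)):
  for cam in(-1,1):
    A=np.radians(a); u=np.array([np.cos(A),np.sin(A)]); 
    q=qs
    # in transit, roll to a yaw with tool x az = a (cam=1) or a+180 (cam=-1): 
    r=(a-13.4 if cam==1 else a-13.4-180); r=-r  # roll about tool z (down) is opposite to yaw
    if cam==-1: r=r
    q=goto(q,[.3,.0,.6],12,r*.4); q=goto(q,[.40*u[0],.40*u[1],.62],24,r*.6); rep(q,'trans'); n=0
    while n<50:
        x,M=fk(q,P)
        if np.degrees(np.arccos(-M[2,2]))>Tm: break
        q=step(q,[*(M.T@np.array([.005*u[0],.005*u[1],.03])),0],W0,n=3); n+=1
    print('---',a,cam,n); rep(q,'acq')
    q=goto(q,[.42*u[0],.42*u[1],.5],8); rep(q,'back')
    q=goto(q,[.36,.15,.4],8,rollerr(q,cam)); rep(q,'rolled')
    s=c-u*.065; q=goto(q,[*s,.3],10,rollerr(q,cam)); q=goto(q,[*s,.1],8); rep(q,'hi')
    q=goto(q,[*s,.012],6); rep(q,'low')
    q=goto(q,[*(c-u*.033),.012],4); rep(q,'touch')
    q=goto(q,[*(c+.22*v-u*.033),.012],20); rep(q,'end')
E
python3 a.py
```

```text
trans [0.27  0.035 0.558] T 26.4 az 100 toolx [ 0.09 -0.89 -0.44] q [1.48, -0.3, -0.91, 1.72, -0.59, 1.91, -2.52]
--- 50 -1 34
acq [0.42  0.023 0.809] T 34.3 az 44 toolx [ 0.39 -0.89 -0.23] q [1.95, -0.21, -1.25, 1.04, -0.87, 1.93, -2.52]
back [0.339 0.295 0.454] T 38.5 az 65 toolx [ 0.57 -0.75 -0.35] q [0.5, -0.3, -0.82, 2.09, -0.88, 0.93, -2.52]
rolled [0.359 0.124 0.367] T 44.0 az 68 toolx [-0.24 -0.68 -0.69] q [1.77, -0.3, -1.35, 2.26, -1.12, 1.31, -2.52]
hi [0.376 0.07  0.268] T 34.1 az 43 toolx [-0.35 -0.77 -0.53] q [1.82, -0.3, -1.5, 2.43, -1.25, 0.86, -2.41]
low [0.374 0.047 0.251] T 28.3 az 34 toolx [-0.39 -0.82 -0.42] q [1.76, -0.3, -1.5, 2.43, -1.16, 0.71, -2.52]
touch [0.384 0.052 0.252] T 28.5 az 29 toolx [-0.36 -0.84 -0.39] q [1.69, -0.3, -1.5, 2.43, -1.17, 0.64, -2.52]
end [0.415 0.132 0.277] T 33.6 az 27 toolx [-0.18 -0.91 -0.38] q [1.41, -0.3, -1.5, 2.39, -1.26, 0.48, -2.52]
trans [0.257 0.306 0.62 ] T 5.4 az -74 toolx [ 0.64  0.76 -0.05] q [-0.02, 0.09, -1.15, 1.29, 0.15, 1.89, -1.83]
--- 50 1 29
acq [0.337 0.369 0.92 ] T 34.6 az 39 toolx [0.48 0.68 0.56] q [-1.66, 
[... 5317 characters left out ...]
.76 0.6 ] q [-1.75, 0.21, 0.81, 0.41, -0.25, 1.93, -1.51]
back [0.152 0.42  0.494] T 35.3 az 65 toolx [0.25 0.78 0.57] q [-1.33, -0.3, -0.13, 2.02, 0.21, 0.84, -1.9]
rolled [0.36 0.15 0.4 ] T 34.0 az 65 toolx [0.35 0.75 0.56] q [-0.42, -0.23, 0.21, 2.19, -0.56, 0.88, -0.35]
hi [0.475 0.04  0.1  ] T 34.0 az 65 toolx [0.35 0.75 0.56] q [0.32, 0.56, -0.21, 2.26, -1.26, 0.48, 0.9]
low [0.477 0.037 0.015] T 34.0 az 66 toolx [0.35 0.75 0.56] q [0.63, 0.83, -0.6, 2.23, -1.26, 0.16, 1.04]
touch [0.489 0.066 0.016] T 33.9 az 68 toolx [0.35 0.75 0.56] q [0.55, 0.82, -0.59, 2.21, -1.26, 0.16, 0.97]
end [0.639 0.228 0.012] T 33.9 az 68 toolx [0.35 0.75 0.56] q [-0.0, 0.87, -0.3, 1.86, -1.19, 0.29, 0.55]
```

```bash
cat > b.py <<'E'
from sim import *
q=np.array(D[3][0]); 
def run(q,rows):
    for r in rows: q=step(q,r,W0,n=3)
    return q
def vec(q,d,n): x,M=fk(q,P); return (M.T@np.array(d)/n).round(4)
q=run(q,[[0,0,0,-7]]*7); rep(q)
v=vec(q,np.array([.3,.02,.6])-fk(q,P)[0],9); print(v); q=run(q,[[*v,0]]*9); rep(q)
v=vec(q,np.array([.19,.36,.62])-fk(q,P)[0],11); print(v); q=run(q,[[*v,0]]*11); rep(q)
q0=q
for d in([.0025,.005,.03],[.012,.022,.03],[-.004,-.008,.03]):
    q=q0;print(d)
    for k in range(4):
        v=vec(q,d,1); print(v); q=run(q,[[*v,0]]*10); rep(q)
E
python3 b.py
```

```text
[ 0.241 -0.276  0.529] T 5.4 az -74 toolx [ 0.46  0.88 -0.07] q [0.48, -0.17, 0.13, 1.71, 0.08, 1.53, 0.12]
[ 0.0316 -0.0088 -0.0107]
 [0.3  0.02 0.6 ] T 5.4 az -74 toolx [ 0.46  0.88 -0.07] q [0.3, -0.22, -0.46, 1.56, -0.01, 1.77, -0.64]
[ 0.0226 -0.0229 -0.0048]
 [0.19 0.36 0.62] T 5.4 az -74 toolx [ 0.46  0.88 -0.07] q [-0.14, 0.18, -1.37, 1.26, 0.22, 1.93, -1.92]
[0.0025, 0.005, 0.03]
[ 0.0035  0.0018 -0.0303]
 [0.217 0.386 0.714] T 6.8 az 37 toolx [0.45 0.89 0.11] q [-2.44, 0.1, 1.42, 1.09, -0.06, 1.93, -1.52]
[ 0.0088  0.0014 -0.0292]
 [0.229 0.402 0.807] T 19.0 az 51 toolx [0.42 0.85 0.32] q [-2.4, 0.1, 1.42, 0.86, -0.07, 1.93, -1.5]
[ 0.0149  0.002  -0.0266]
 [0.229 0.406 0.911] T 32.9 az 54 toolx [0.35 0.77 0.53] q [-2.27, 0.12, 1.34, 0.61, -0.11, 1.93, -1.49]
[ 0.0208  0.0028 -0.0222]
 [0.236 0.411 0.988] T 43.7 az 55 toolx [0.28 0.68 0.68] q [-1.86, 0.17, 1.09, 0.35, -0.25, 1.93, -1.47]
[0.012, 0.022, 0.03]
[ 0.023   0.0025 -0.0315]
 [0.281 0.502 0.711] T 9.5 az 39 toolx [0.45 0.88 0.15] q [-1.54, 0.33, 0.62, 0.77, -0.15, 1.93, -1.5]
[ 0.0293  0.0025 -0.0258]
 [0.334 0.589
[... 199 characters left out ...]
 -0.87, 1.85, -1.47]
[ 0.0375  0.0031 -0.0105]
 [0.376 0.659 0.885] T 46.6 az 55 toolx [0.26 0.64 0.72] q [-1.29, 0.59, 1.21, 0.17, -0.95, 1.66, -1.46]
[-0.004, -0.008, 0.03]
[-0.011   0.002  -0.0293]
 [0.157 0.264 0.703] T 6.5 az 31 toolx [0.45 0.89 0.1 ] q [-0.21, -0.22, -0.72, 1.27, -0.11, 1.93, -1.44]
[-0.006   0.0019 -0.0307]
 [0.159 0.222 0.768] T 16.5 az 46 toolx [0.43 0.86 0.27] q [-0.53, -0.3, -0.37, 1.2, -0.08, 1.93, -1.42]
[-0.0004  0.0026 -0.0312]
 [0.182 0.203 0.847] T 27.1 az 49 toolx [0.38 0.81 0.44] q [-0.5, -0.3, -0.28, 1.02, -0.12, 1.93, -1.32]
[ 0.0052  0.0037 -0.0306]
 [0.19  0.176 0.945] T 40.3 az 48 toolx [0.3  0.72 0.63] q [-0.65, -0.29, -0.15, 0.8, -0.07, 1.93, -1.33]
```

```bash
cat > b2.py <<'E'
exec(open('b.py').read().split("q=run")[0])
q=run(q,[[0,0,0,-7]]*7)
for tgt,n in(([.35,.02,.48],10),([.23,.40,.5],12)):
    v=vec(q,np.array(tgt)-fk(q,P)[0],n); print(v); q=run(q,[[*v,0]]*n); rep(q)
q0=q
for d in([.0,.0,.035],[.006,.011,.03]):
    q=q0;print(d)
    for k in range(4):
        v=vec(q,d,1); print(v); q=run(q,[[*v,0]]*6); rep(q)
E
python3 b2.py
```

```text
[ 0.0316 -0.0043  0.0025]
 [0.35  0.021 0.479] T 5.4 az -74 toolx [ 0.46  0.88 -0.07] q [0.24, -0.13, -0.46, 1.79, 0.03, 1.47, -0.71]
[ 0.0232 -0.0232 -0.0048]
 [0.23 0.4  0.5 ] T 5.4 az -74 toolx [ 0.46  0.88 -0.07] q [-0.34, 0.23, -1.08, 1.46, 0.24, 1.65, -1.89]
[0.0, 0.0, 0.035]
[-0.0024  0.0022 -0.0348]
 [0.228 0.392 0.663] T 3.7 az -43 toolx [ 0.46  0.89 -0.02] q [-2.04, 0.15, 1.05, 1.15, -0.07, 1.93, -1.5]
[-0.0006  0.0022 -0.0349]
 [0.232 0.381 0.719] T 7.9 az 29 toolx [0.45 0.89 0.11] q [-2.39, 0.11, 1.42, 1.07, -0.05, 1.93, -1.48]
[ 0.004   0.0027 -0.0347]
 [0.245 0.385 0.773] T 14.8 az 43 toolx [0.43 0.87 0.24] q [-2.4, 0.09, 1.42, 0.95, -0.03, 1.93, -1.48]
[ 0.0084  0.0031 -0.0338]
 [0.255 0.385 0.83 ] T 22.2 az 48 toolx [0.4  0.84 0.36] q [-2.37, 0.09, 1.42, 0.81, -0.04, 1.93, -1.45]
[0.006, 0.011, 0.03]
[ 0.0105  0.0022 -0.0307]
 [0.261 0.455 0.647] T 4.0 az -49 toolx [ 0.46  0.89 -0.03] q [-1.63, 0.29, 0.68, 1.0, -0.12, 1.93, -1.49]
[ 0.0118  0.0022 -0.0302]
 [0.28  0.477 0.694] T 7.1 az 25 toolx [0.45 0.89 0.1 ] q [-1.59, 0.3, 0.67, 0.86, -0.14, 1.93, -1.47]
[ 0.0154  0.0025 -0.0285]
 [0.296 0.498 0.742] T 13.6 az 41 toolx [0.43 0.87 0.22] q [-1.53, 0.33, 0.66, 0.71, -0.16, 1.93, -1.47]
[ 0.0188  0.0029 -0.0264]
 [0.31  0.515 0.79 ] T 20.5 az 47 toolx [0.41 0.85 0.34] q [-1.47, 0.36, 0.65, 0.55, -0.2, 1.93, -1.46]
```

>>> move_arm(targets=[0,0,0,-7,0.0854,0,0,0,-7,0.0854,0,0,0,-7,0.0854,0,0,0,-7,0.0854,0,0,0,-7,0.0854,0,0,0,-7,0.0854,0,0,0,-7,0.0854])

```text
t: 2.68
tcp_pos: [0.2415, -0.2778, 0.53]
ee_rot: [[0.457, 0.889, 0.025], [0.887, -0.454, -0.089], [-0.068, 0.063, -0.996]]
force: [-0.0, 0.2, -0.2]
opening: 1.004
```

>>> move_arm(targets=[0.0316,-0.0043,0.0025,0,0.0854,0.0316,-0.0043,0.0025,0,0.0854,0.0316,-0.0043,0.0025,0,0.0854,0.0316,-0.0043,0.0025,0,0.0854,0.0316,-0.0043,0.0025,0,0.0854,0.0316,-0.0043,0.0025,0,0.0854,0.0316,-0.0043,0.0025,0,0.0854,0.0316,-0.0043,0.0025,0,0.0854,0.0316,-0.0043,0.0025,0,0.0854,0.0316,-0.0043,0.0025,0,0.0854])

```text
t: 3.52
tcp_pos: [0.3502, 0.0205, 0.4809]
ee_rot: [[0.463, 0.886, 0.025], [0.884, -0.459, -0.089], [-0.068, 0.064, -0.996]]
force: [0.9, -0.7, 0.3]
opening: 1.001
```

>>> move_arm(targets=[0.0232,-0.0232,-0.0048,0,0.0854,0.0232,-0.0232,-0.0048,0,0.0854,0.0232,-0.0232,-0.0048,0,0.0854,0.0232,-0.0232,-0.0048,0,0.0854,0.0232,-0.0232,-0.0048,0,0.0854,0.0232,-0.0232,-0.0048,0,0.0854,0.0232,-0.0232,-0.0048,0,0.0854,0.0232,-0.0232,-0.0048,0,0.0854,0.0232,-0.0232,-0.0048,0,0.0854,0.0232,-0.0232,-0.0048,0,0.0854,0.0232,-0.0232,-0.0048,0,0.0854,0.0232,-0.0232,-0.0048,0,0.0854])

```text
t: 4.52
tcp_pos: [0.2304, 0.3992, 0.5019]
ee_rot: [[0.464, 0.886, 0.025], [0.883, -0.46, -0.089], [-0.068, 0.064, -0.996]]
force: [1.8, -1.3, 1.6]
opening: 1.0
```

```bash
cat > st.py <<'E'
from sim import *; from workcell import read_state
s=read_state(); q=s['joints']; print(round(s['t'],2),s['force'].round(1)); rep(q); print(s['tcp_pos'].round(4),s['ee_rot'].round(3).tolist())
E
python3 st.py
```

```text
4.52 [ 1.8 -1.3  1.6]
 [0.229 0.397 0.501] T 5.3 az -74 toolx [ 0.46  0.88 -0.07] q [-0.33, 0.23, -1.1, 1.47, 0.24, 1.65, -1.9]
[0.2304 0.3992 0.5019] [[0.464, 0.886, 0.025], [0.883, -0.46, -0.089], [-0.068, 0.064, -0.996]]
```

>>> move_arm(targets=[0.01,0.002,-0.03,0,0.0854,0.01,0.002,-0.03,0,0.0854,0.01,0.002,-0.03,0,0.0854,0.01,0.002,-0.03,0,0.0854,0.01,0.002,-0.03,0,0.0854,0.01,0.002,-0.03,0,0.0854,0.01,0.002,-0.03,0,0.0854,0.01,0.002,-0.03,0,0.0854,0.01,0.002,-0.03,0,0.0854,0.01,0.002,-0.03,0,0.0854,0.01,0.002,-0.03,0,0.0854,0.01,0.002,-0.03,0,0.0854])

```text
t: 5.52
tcp_pos: [0.2737, 0.4539, 0.5775]
ee_rot: [[0.464, 0.885, -0.034], [0.869, -0.462, -0.178], [-0.173, 0.053, -0.983]]
force: [-0.0, 0.1, -0.6]
opening: 1.003
```

```bash
python3 st.py
```

```text
5.52 [-0.   0.1 -0.6]
 [0.274 0.454 0.577] T 10.4 az -101 toolx [ 0.46  0.87 -0.17] q [-1.28, 0.33, 0.19, 1.07, -0.01, 1.93, -1.59]
[0.2737 0.4539 0.5775] [[0.464, 0.885, -0.034], [0.869, -0.462, -0.178], [-0.173, 0.053, -0.983]]
```

```bash
cat > b3.py <<'E'
exec(open('b.py').read().split("q=run")[0])
q0=read_state()['joints'] if 0 else __import__('workcell').read_state()['joints']
for w in(.7,1.0):
  W0=w
  for d in([.006,.011,.03],[.012,.02,.03]):
    q=q0;print(w,d)
    for k in range(3):
        v=vec(q,d,1); print(v); q=run(q,[[*v,0]]*10); rep(q)
E
python3 b3.py
```

```text
0.7 [0.006, 0.011, 0.03]
[ 0.0072  0.0018 -0.0317]
 [0.291 0.473 0.664] T 4.6 az -6 toolx [0.46 0.89 0.03] q [-1.54, 0.33, 0.64, 0.9, -0.13, 1.93, -1.46]
[ 0.0134  0.0025 -0.0295]
 [0.308 0.493 0.749] T 14.6 az 40 toolx [0.43 0.87 0.23] q [-1.51, 0.33, 0.67, 0.69, -0.16, 1.93, -1.44]
[ 0.0191  0.0032 -0.0261]
 [0.321 0.51  0.832] T 26.0 az 47 toolx [0.38 0.82 0.42] q [-1.44, 0.36, 0.69, 0.45, -0.24, 1.93, -1.43]
0.7 [0.012, 0.02, 0.03]
[ 0.0178  0.003  -0.0335]
 [0.331 0.531 0.653] T 5.8 az 12 toolx [0.46 0.89 0.06] q [-1.38, 0.45, 0.53, 0.73, -0.17, 1.93, -1.45]
[ 0.0251  0.0038 -0.0282]
 [0.371 0.586 0.73 ] T 18.1 az 43 toolx [0.42 0.86 0.29] q [-1.29, 0.55, 0.57, 0.39, -0.28, 1.93, -1.45]
[ 0.031   0.0045 -0.0215]
 [0.388 0.61  0.8  ] T 30.0 az 48 toolx [0.36 0.8  0.48] q [-1.23, 0.63, 1.06, 0.17, -0.79, 1.9, -1.42]
1.0 [0.006, 0.011, 0.03]
[ 0.0072  0.0018 -0.0317]
 [0.291 0.469 0.626] T 5.0 az -69 toolx [ 0.46  0.88 -0.06] q [-1.5, 0.35, 0.6, 0.96, -0.13, 1.93, -1.45]
[ 0.0108  0.0022 -0.0306]
 [0.308 0.484 0.672] T 5.7 az 9 toolx [0.46 0.89 0.06] q [-1.48, 0.35, 0.61, 0.84, -0.14, 1.93, -1.44]
[ 0.0143  0.0026 -0.0291]
 [0.322 0.498 0.72 ] T 11.5 az 34 toolx [0.44 0.88 0.18] q [-1.45, 0.36, 0.62, 0.71, -0.16, 1.93, -1.43]
1.0 [0.012, 0.02, 0.03]
[ 0.0178  0.003  -0.0335]
 [0.305 0.523 0.674] T 7.7 az 15 toolx [0.45 0.89 0.09] q [-1.54, 0.43, 0.74, 0.76, -0.22, 1.93, -1.42]
[ 0.0259  0.0045 -0.0275]
 [0.347 0.576 0.723] T 16.3 az 38 toolx [0.41 0.87 0.25] q [-1.36, 0.52, 0.59, 0.48, -0.24, 1.93, -1.45]
[ 0.03    0.0052 -0.0227]
 [0.381 0.609 0.754] T 23.3 az 44 toolx [0.38 0.85 0.37] q [-1.26, 0.61, 0.69, 0.25, -0.4, 1.93, -1.44]
```

>>> move_arm(targets=[0.01,0.002,-0.038,0,0.0854,0.01,0.002,-0.038,0,0.0854,0.01,0.002,-0.038,0,0.0854,0.01,0.002,-0.038,0,0.0854,0.01,0.002,-0.038,0,0.0854,0.01,0.002,-0.038,0,0.0854,0.01,0.002,-0.038,0,0.0854,0.01,0.002,-0.038,0,0.0854,0.01,0.002,-0.038,0,0.0854,0.01,0.002,-0.038,0,0.0854,0.01,0.002,-0.038,0,0.0854,0.01,0.002,-0.038,0,0.0854])

```text
t: 6.52
tcp_pos: [0.2957, 0.484, 0.72]
ee_rot: [[0.447, 0.882, 0.147], [0.881, -0.463, 0.102], [0.158, 0.084, -0.984]]
force: [-1.1, 0.3, -0.0]
opening: 0.999
```

```bash
python3 st.py;python3 b3.py
```

```text
6.52 [-1.1  0.3 -0. ]
 [0.296 0.484 0.719] T 10.3 az 35 toolx [0.45 0.88 0.16] q [-1.53, 0.31, 0.64, 0.78, -0.14, 1.93, -1.47]
[0.2957 0.484  0.72  ] [[0.447, 0.882, 0.147], [0.881, -0.463, 0.102], [0.158, 0.084, -0.984]]
0.7 [0.006, 0.011, 0.03]
[ 0.0171  0.0027 -0.0275]
 [0.311 0.504 0.803] T 21.7 az 46 toolx [0.41 0.84 0.35] q [-1.48, 0.34, 0.68, 0.55, -0.2, 1.93, -1.45]
[ 0.0223  0.0033 -0.0234]
 [0.32  0.517 0.881] T 32.9 az 50 toolx [0.35 0.78 0.53] q [-1.39, 0.38, 0.73, 0.31, -0.33, 1.93, -1.45]
[ 0.0265  0.0038 -0.0185]
 [0.317 0.513 0.947] T 42.9 az 52 toolx [0.28 0.69 0.66] q [-1.35, 0.41, 1.12, 0.17, -0.73, 1.89, -1.42]
0.7 [0.012, 0.02, 0.03]
[ 0.0277  0.0038 -0.0257]
 [0.35  0.562 0.787] T 23.2 az 47 toolx [0.4  0.84 0.38] q [-1.33, 0.48, 0.62, 0.38, -0.29, 1.93, -1.45]
[ 0.0329  0.0044 -0.0186]
 [0.373 0.596 0.845] T 35.0 az 50 toolx [0.33 0.76 0.56] q [-1.26, 0.57, 1.11, 0.17, -0.83, 1.87, -1.42]
[ 0.0359  0.0048 -0.0114]
 [0.392 0.623 0.898] T 46.4 az 52 toolx [0.25 0.66 0.71] q [-1.26, 0.56, 1.21, 0.17, -0.92, 1.69, -1.41]
1.0 [0.006, 0.011, 0.03]
[ 0.0171  0.0027 -0.0275]
 [0.314 0.504 0.763] T 16.8 az 43 toolx [0.43 0.86 0.27] q [-1.47, 0.35, 0.64, 0.63, -0.18, 1.93, -1.45]
[ 0.0202  0.0031 -0.0253]
 [0.326 0.517 0.808] T 23.2 az 47 toolx [0.4  0.84 0.38] q [-1.42, 0.38, 0.65, 0.48, -0.23, 1.93, -1.44]
[ 0.0229  0.0034 -0.0228]
 [0.333 0.524 0.852] T 29.5 az 49 toolx [0.37 0.8  0.48] q [-1.37, 0.4, 0.69, 0.35, -0.3, 1.93, -1.44]
1.0 [0.012, 0.02, 0.03]
[ 0.0277  0.0038 -0.0257]
 [0.352 0.56  0.743] T 17.6 az 44 toolx [0.42 0.86 0.29] q [-1.33, 0.48, 0.57, 0.47, -0.24, 1.93, -1.45]
[ 0.0309  0.0042 -0.0218]
 [0.383 0.601 0.771] T 24.7 az 48 toolx [0.39 0.83 0.4 ] q [-1.24, 0.59, 0.68, 0.23, -0.43, 1.93, -1.45]
[ 0.0333  0.0045 -0.0177]
 [0.391 0.612 0.803] T 30.7 az 49 toolx [0.36 0.79 0.5 ] q [-1.23, 0.63, 1.17, 0.17, -0.91, 1.89, -1.41]
```

>>> move_arm(targets=[0.018,-0.015,-0.033,0,0.0854,0.018,-0.015,-0.033,0,0.0854,0.018,-0.015,-0.033,0,0.0854,0.018,-0.015,-0.033,0,0.0854,0.018,-0.015,-0.033,0,0.0854,0.018,-0.015,-0.033,0,0.0854,0.018,-0.015,-0.033,0,0.0854,0.018,-0.015,-0.033,0,0.0854,0.018,-0.015,-0.033,0,0.0854,0.018,-0.015,-0.033,0,0.0854,0.018,-0.015,-0.033,0,0.0854,0.018,-0.015,-0.033,0,0.0854])

```text
t: 7.52
tcp_pos: [0.1322, 0.5706, 0.8549]
ee_rot: [[0.37, 0.887, 0.278], [0.793, -0.457, 0.402], [0.484, 0.071, -0.872]]
force: [-0.3, -0.4, -0.9]
opening: 1.001
```

```bash
python3 st.py
```

```text
7.52 [-0.3 -0.4 -0.9]
 [0.132 0.57  0.854] T 29.3 az 55 toolx [0.37 0.79 0.48] q [-1.91, 0.36, 0.88, 0.45, -0.2, 1.93, -1.72]
[0.1322 0.5706 0.8549] [[0.37, 0.887, 0.278], [0.793, -0.457, 0.402], [0.484, 0.071, -0.872]]
```

>>> move_arm(targets=[0.022,-0.008,-0.03,0,0.0854,0.022,-0.008,-0.03,0,0.0854,0.022,-0.008,-0.03,0,0.0854,0.022,-0.008,-0.03,0,0.0854,0.022,-0.008,-0.03,0,0.0854,0.022,-0.008,-0.03,0,0.0854,0.022,-0.008,-0.03,0,0.0854])

```text
t: 8.1
tcp_pos: [0.0836, 0.5597, 0.9354]
ee_rot: [[0.314, 0.896, 0.315], [0.701, -0.442, 0.56], [0.64, 0.045, -0.767]]
force: [0.1, 0.9, -0.4]
opening: 1.0
```

```bash
cat > c.py <<'E'
exec(open('b.py').read().split("q=run")[0])
import sim; sim.W0=.85; W0=.85
q=__import__('workcell').read_state()['joints']; rep(q)
c=np.array([.497,.101]); u=np.array([np.cos(np.radians(62)),np.sin(np.radians(62))])
s=c-u*.07
for tgt,n,cam in(([.22,.42,.55],12,1),([.36,.12,.42],12,1),([*s,.3],8,1),([*s,.1],8,0),([*s,.012],5,0),([*(c-u*.035),.012],3,0),([*(c-u*.035+[.155,.155]),.012],18,0)):
    r=rollerr(q,cam)/n if cam else 0
    x,M=fk(q,P)
    v=vec(q,np.array(tgt)-x,n); print(n,v,round(r,2)); q=goto(q,tgt,n,r*n); rep(q)
E
python3 c.py
```

```text
[0.083 0.559 0.934] T 39.9 az 61 toolx [0.31 0.7  0.64] q [-2.01, 0.35, 1.02, 0.28, -0.28, 1.93, -1.76]
12 [-0.025   0.0139  0.0216] 0.34
 [0.22 0.42 0.55] T 39.9 az 61 toolx [0.38 0.67 0.64] q [-1.22, -0.3, -0.08, 1.93, 0.18, 0.84, -1.89]
12 [-0.0193  0.0224 -0.002 ] 0.0
 [0.36 0.12 0.42] T 38.8 az 61 toolx [0.38 0.68 0.63] q [-0.15, -0.26, 0.11, 2.21, -0.7, 0.93, -0.2]
8 [-0.0113  0.0164  0.01  ] -0.08
 [0.464 0.039 0.3  ] T 38.8 az 61 toolx [0.37 0.68 0.63] q [-0.08, 0.15, 0.33, 2.19, -0.98, 0.88, 0.42]
8 [-0.0157 -0.      0.0195] 0
 [0.464 0.039 0.1  ] T 38.8 az 61 toolx [0.37 0.68 0.63] q [0.72, 0.65, -0.66, 2.3, -1.26, 0.28, 0.93]
5 [-0.011   0.      0.0137] 0
 [0.473 0.026 0.022] T 38.8 az 64 toolx [0.37 0.69 0.63] q [0.78, 0.88, -0.7, 2.25, -1.26, 0.16, 1.08]
3 [ 0.009  -0.0043  0.0116] 0
 [0.489 0.059 0.021] T 38.8 az 67 toolx [0.37 0.69 0.62] q [0.69, 0.88, -0.69, 2.21, -1.26, 0.16, 1.01]
18 [0.0091 0.0032 0.0077] 0
 [0.636 0.225 0.012] T 38.7 az 67 toolx [0.37 0.69 0.62] q [0.18, 0.92, -0.51, 1.89, -1.25, 0.2, 0.66]
```

>>> move_arm(targets=[-0.025,0.014,0.0215,0,0.04,-0.025,0.014,0.0215,0,0.04,-0.025,0.014,0.0215,0,0.04,-0.025,0.014,0.0215,0,0.04,-0.025,0.014,0.0215,0,0.04,-0.025,0.014,0.0215,0,0.04,-0.025,0.014,0.0215,0,0.04,-0.025,0.014,0.0215,0,0.04,-0.025,0.014,0.0215,0,0.04,-0.025,0.014,0.0215,0,0.04,-0.025,0.014,0.0215,0,0.04,-0.025,0.014,0.0215,4,0.04])

```text
t: 9.1
tcp_pos: [0.138, 0.4682, 0.7687]
ee_rot: [[0.401, 0.865, 0.301], [0.674, -0.501, 0.542], [0.62, -0.014, -0.784]]
force: [-0.3, 0.7, 0.7]
opening: 0.466
```

```bash
sed -i 's/(\[.22,.42,.55\],12,1),//' c.py; python3 c.py
```

```text
[0.136 0.468 0.766] T 38.3 az 61 toolx [0.4  0.67 0.62] q [-2.58, -0.3, 0.55, 1.31, 0.68, 1.62, -2.34]
12 [-0.03    0.0311  0.0125] -0.11
 [0.36 0.12 0.42] T 36.1 az 62 toolx [0.4  0.71 0.59] q [-0.15, -0.25, 0.08, 2.18, -0.64, 0.95, -0.26]
8 [-0.0108  0.0164  0.0105] -0.13
 [0.464 0.039 0.3  ] T 36.1 az 62 toolx [0.38 0.71 0.59] q [-0.08, 0.14, 0.28, 2.17, -0.9, 0.87, 0.33]
8 [-0.0147 -0.      0.0202] 0
 [0.464 0.039 0.1  ] T 36.1 az 62 toolx [0.38 0.71 0.59] q [0.59, 0.59, -0.52, 2.3, -1.26, 0.33, 0.89]
5 [-0.0104  0.      0.0142] 0
 [0.472 0.028 0.022] T 36.0 az 65 toolx [0.38 0.71 0.59] q [0.71, 0.84, -0.65, 2.25, -1.26, 0.16, 1.03]
3 [ 0.0092 -0.004   0.0109] 0
 [0.489 0.061 0.021] T 35.9 az 67 toolx [0.38 0.72 0.58] q [0.61, 0.84, -0.63, 2.22, -1.26, 0.16, 0.96]
18 [0.0094 0.0033 0.0072] 0
 [0.636 0.225 0.012] T 35.9 az 67 toolx [0.38 0.72 0.58] q [0.08, 0.88, -0.4, 1.88, -1.23, 0.24, 0.58]
```

>>> move_arm(targets=[-0.013,0.01,0.0165,0,0.04,-0.013,0.01,0.0165,0,0.04,-0.013,0.01,0.0165,0,0.04,-0.013,0.01,0.0165,0,0.04,-0.013,0.01,0.0165,0,0.04,-0.013,0.01,0.0165,0,0.04,-0.013,0.01,0.0165,0,0.04,-0.013,0.01,0.0165,0,0.04,-0.013,0.01,0.0165,0,0.04,-0.013,0.01,0.0165,0,0.04])

```text
t: 9.93
tcp_pos: [0.2116, 0.4276, 0.5898]
ee_rot: [[0.401, 0.864, 0.304], [0.672, -0.503, 0.544], [0.623, -0.013, -0.782]]
force: [-0.2, 0.4, 0.1]
opening: 0.469
```

```bash
python3 c.py
```

```text
[0.211 0.425 0.587] T 38.5 az 61 toolx [0.4  0.67 0.62] q [-1.49, -0.3, 0.08, 1.82, 0.28, 1.0, -2.02]
12 [-0.0208  0.0237  0.0009] -0.1
 [0.36 0.12 0.42] T 37.3 az 62 toolx [0.39 0.69 0.61] q [-0.17, -0.26, 0.11, 2.19, -0.65, 0.94, -0.24]
8 [-0.011   0.0164  0.0103] -0.09
 [0.464 0.039 0.3  ] T 37.3 az 62 toolx [0.38 0.7  0.61] q [-0.1, 0.15, 0.33, 2.18, -0.94, 0.87, 0.37]
8 [-0.0151 -0.      0.0199] 0
 [0.464 0.039 0.1  ] T 37.3 az 62 toolx [0.38 0.7  0.61] q [0.66, 0.62, -0.59, 2.3, -1.26, 0.3, 0.91]
5 [-0.0107  0.      0.014 ] 0
 [0.473 0.027 0.022] T 37.2 az 64 toolx [0.38 0.7  0.6 ] q [0.74, 0.85, -0.67, 2.25, -1.26, 0.16, 1.05]
3 [ 0.0091 -0.0042  0.0113] 0
 [0.489 0.06  0.021] T 37.2 az 67 toolx [0.38 0.7  0.6 ] q [0.65, 0.86, -0.66, 2.21, -1.26, 0.16, 0.98]
18 [0.0092 0.0032 0.0074] 0
 [0.636 0.225 0.012] T 37.1 az 67 toolx [0.38 0.7  0.6 ] q [0.13, 0.9, -0.45, 1.88, -1.24, 0.22, 0.62]
```

>>> move_arm(targets=[-0.021,0.0237,0.001,0,0.04,-0.021,0.0237,0.001,0,0.04,-0.021,0.0237,0.001,0,0.04,-0.021,0.0237,0.001,0,0.04,-0.021,0.0237,0.001,0,0.04,-0.021,0.0237,0.001,0,0.04,-0.021,0.0237,0.001,0,0.04,-0.021,0.0237,0.001,0,0.04,-0.021,0.0237,0.001,0,0.04,-0.021,0.0237,0.001,0,0.04,-0.021,0.0237,0.001,0,0.04,-0.021,0.0237,0.001,0,0.04])

```text
t: 10.93
tcp_pos: [0.3398, 0.2478, 0.4781]
ee_rot: [[0.407, 0.869, 0.28], [0.697, -0.494, 0.519], [0.59, -0.016, -0.807]]
force: [1.6, -0.0, -0.2]
opening: 0.471
```

```bash
sed -i 's/(\[.36,.12,.42\],12,1),//' c.py; python3 c.py
```

```text
[0.339 0.245 0.478] T 36.2 az 62 toolx [0.41 0.7  0.59] q [-0.41, -0.3, -0.09, 2.07, -0.47, 0.87, -0.81]
8 [-0.0247  0.0266  0.009 ] -0.19
 [0.464 0.039 0.3  ] T 36.2 az 62 toolx [0.38 0.71 0.59] q [-0.29, 0.15, 0.52, 2.18, -0.94, 0.89, 0.37]
8 [-0.0148 -0.      0.0202] 0
 [0.464 0.039 0.1  ] T 36.2 az 62 toolx [0.38 0.71 0.59] q [0.61, 0.6, -0.54, 2.3, -1.26, 0.32, 0.89]
5 [-0.0104  0.      0.0142] 0
 [0.473 0.027 0.022] T 36.1 az 64 toolx [0.38 0.71 0.59] q [0.71, 0.84, -0.65, 2.25, -1.26, 0.16, 1.03]
3 [ 0.0091 -0.0042  0.0111] 0
 [0.489 0.061 0.021] T 36.0 az 67 toolx [0.38 0.71 0.59] q [0.62, 0.84, -0.64, 2.22, -1.26, 0.16, 0.96]
18 [0.0094 0.0032 0.0072] 0
 [0.636 0.225 0.012] T 36.0 az 67 toolx [0.39 0.71 0.59] q [0.09, 0.89, -0.4, 1.88, -1.23, 0.24, 0.58]
```

>>> move_arm(targets=[-0.0165,0.0177,0.006,0,0.04,-0.0165,0.0177,0.006,0,0.04,-0.0165,0.0177,0.006,0,0.04,-0.0165,0.0177,0.006,0,0.04,-0.0165,0.0177,0.006,0,0.04,-0.0165,0.0177,0.006,0,0.04,-0.0165,0.0177,0.006,0,0.04,-0.0165,0.0177,0.006,0,0.04,-0.0165,0.0177,0.006,0,0.04,-0.0165,0.0177,0.006,0,0.04,-0.0165,0.0177,0.006,-1.5,0.04,-0.0165,0.0177,0.006,0,0.04])

```text
t: 11.93
tcp_pos: [0.4647, 0.0438, 0.3]
ee_rot: [[0.38, 0.882, 0.279], [0.713, -0.471, 0.519], [0.589, 0.002, -0.808]]
force: [0.5, 1.0, 0.1]
opening: 0.47
```

```bash
sed -i 's/(\[\*s,.3\],8,1),//' c.py; python3 c.py
```

```text
[0.466 0.04  0.301] T 36.1 az 62 toolx [0.38 0.71 0.59] q [-0.27, 0.15, 0.5, 2.17, -0.93, 0.89, 0.36]
8 [-0.0149 -0.0002  0.0202] 0
 [0.464 0.039 0.1  ] T 36.1 az 62 toolx [0.38 0.71 0.59] q [0.6, 0.59, -0.54, 2.3, -1.26, 0.32, 0.89]
5 [-0.0104 -0.      0.0142] 0
 [0.473 0.027 0.022] T 36.0 az 64 toolx [0.38 0.71 0.59] q [0.71, 0.84, -0.65, 2.25, -1.26, 0.16, 1.03]
3 [ 0.0092 -0.0041  0.011 ] 0
 [0.489 0.061 0.021] T 35.9 az 67 toolx [0.38 0.72 0.59] q [0.62, 0.84, -0.64, 2.22, -1.26, 0.16, 0.96]
18 [0.0094 0.0033 0.0072] 0
 [0.636 0.225 0.012] T 35.9 az 67 toolx [0.38 0.72 0.58] q [0.09, 0.89, -0.4, 1.88, -1.23, 0.24, 0.58]
```

>>> move_arm(targets=[-0.015,0,0.02,0,0.04,-0.015,0,0.02,0,0.04,-0.015,0,0.02,0,0.04,-0.015,0,0.02,0,0.04,-0.015,0,0.02,0,0.04,-0.015,0,0.02,0,0.04,-0.015,0,0.02,0,0.04,-0.015,0,0.02,0,0.04,-0.0105,0,0.0142,0,0.04,-0.0105,0,0.0142,0,0.04,-0.0105,0,0.0142,0,0.04])

```text
t: 12.85
tcp_pos: [0.4618, 0.0394, 0.0916]
ee_rot: [[0.387, 0.882, 0.27], [0.718, -0.472, 0.511], [0.578, -0.004, -0.816]]
force: [-0.3, -0.7, -2.2]
opening: 0.469
```

```bash
sed -i 's/(\[\*s,.1\],8,0),//' c.py; python3 c.py; python3 - <<'E'
from h import *
for n in("scene","top"):
    p,d=imaging.grab_frame(n); np.savez(f"{n}1.npz",p=p,d=d)
a=np.load('scene1.npz')['p'][120:300,260:470]; b=np.load('top1.npz')['p'][140:290,200:400]
cv2.imwrite('pics/v1.png',np.hstack([cv2.resize(a,(400,343)),cv2.resize(b,(400,343))])[:,:,::-1])
E
```

```text
[0.462 0.034 0.091] T 35.3 az 62 toolx [0.39 0.72 0.58] q [0.59, 0.61, -0.52, 2.3, -1.25, 0.31, 0.9]
5 [-0.0083  0.      0.0136] 0
 [0.472 0.028 0.022] T 35.2 az 65 toolx [0.39 0.72 0.58] q [0.69, 0.83, -0.63, 2.25, -1.26, 0.16, 1.02]
3 [ 0.0092 -0.0038  0.0105] 0
 [0.488 0.061 0.02 ] T 35.1 az 67 toolx [0.39 0.72 0.57] q [0.59, 0.83, -0.62, 2.22, -1.26, 0.16, 0.95]
18 [0.0095 0.0033 0.007 ] 0
 [0.636 0.225 0.012] T 35.1 az 67 toolx [0.39 0.72 0.57] q [0.06, 0.88, -0.37, 1.88, -1.22, 0.25, 0.55]
```

View pics/v1.png

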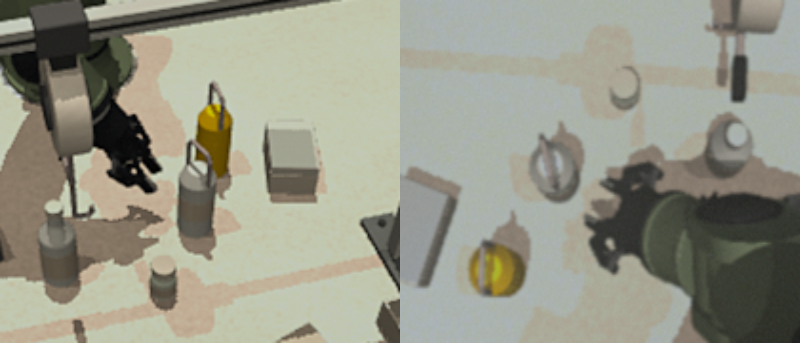

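>>> move_arm(targets=[-0.0095,0,0.0136,0,0.04,-0.0095,0,0.0136,0,0.04,-0.0095,0,0.0136,0,0.04,-0.0095,0,0.0136,0,0.04,-0.007,0,0.01,0,0.04])

```text
t: 13.37
tcp_pos: [0.4675, 0.03, 0.0216]
ee_rot: [[0.389, 0.888, 0.245], [0.72, -0.459, 0.52], [0.575, -0.026, -0.818]]
force: [-0.7, 0.5, -0.4]
opening: 0.474
```

```bash
sed -i 's/(\[\*s,.012\],5,0),//' c.py; python3 c.py; python3 st.py | tail -1
```

```text
[0.467 0.025 0.021] T 35.1 az 65 toolx [0.39 0.72 0.57] q [0.69, 0.82, -0.63, 2.26, -1.26, 0.16, 1.03]
3 [ 0.0109 -0.003   0.0114] 0
 [0.488 0.062 0.02 ] T 35.0 az 67 toolx [0.39 0.72 0.57] q [0.59, 0.83, -0.62, 2.22, -1.26, 0.16, 0.94]
18 [0.0095 0.0033 0.007 ] 0
 [0.636 0.225 0.012] T 35.0 az 67 toolx [0.39 0.72 0.57] q [0.05, 0.88, -0.36, 1.88, -1.22, 0.26, 0.55]
[0.4675 0.03   0.0216] [[0.389, 0.888, 0.245], [0.72, -0.459, 0.52], [0.575, -0.026, -0.818]]
```

>>> move_arm(targets=[0.007,-0.0008,0.0076,0,0.04,0.007,-0.0008,0.0076,0,0.04,0.007,-0.0008,0.0076,0,0.04,0.007,-0.0008,0.0076,0,0.04])

```text
t: 13.7
tcp_pos: [0.4886, 0.0629, 0.0211]
ee_rot: [[0.387, 0.893, 0.229], [0.721, -0.448, 0.528], [0.574, -0.039, -0.818]]
force: [-0.9, 0.1, -0.3]
opening: 0.468
```

```bash
cat > loc.py <<'E'
import sys; from h import *
k=sys.argv[1]; x0,y0=float(sys.argv[2]),float(sys.argv[3])
for n in("scene","top"):
    p,d=imaging.grab_frame(n); np.savez(f"{n}{k}.npz",p=p,d=d); W=cloud(n,p,d); W[d==0]=np.nan
    m=np.hypot(W[...,0]-x0,W[...,1]-y0)<.06
    sat=p.max(-1).astype(int)-p.min(-1); br=p.max(-1)>60
    B=W[m&(W[...,2]>.03)&(W[...,2]<.115)&br&(sat<60)]
    if len(B)>10: q=circ(B,.031); print(n,'body',len(B),q.x.round(4),np.median(abs(q.fun)).round(4))
    L=W[m&(W[...,2]>.183)&(W[...,2]<.21)&br]
    if len(L)>5: print(n,'bar',len(L),L.mean(0).round(4),cv2.fitLine(L[:,:2].astype(np.float32),cv2.DIST_HUBER,0,.01,.01).ravel().round(3)[:2])
    H=W[(W[...,2]>.2)&(W[...,2]<.302)&(abs(W[...,0]-.645)<.025)&(abs(W[...,1])<.32)]
    if len(H)>5: print(n,'hook',len(H),H.mean(0).round(4),H.min(0).round(3),H.max(0).round(3))
E
python3 loc.py 2 .5 .105;python3 st.py
```

```text
scene body 358 [0.4981 0.1005] 0.0012
scene bar 44 [0.5032 0.1013 0.1919] [0.955 0.297]
scene hook 247 [ 0.6365 -0.2592  0.2576] [ 0.622 -0.32   0.2  ] [ 0.642 -0.109  0.302]
top body 134 [0.4976 0.0979] 0.0022
top bar 65 [0.4965 0.0999 0.1923] [0.955 0.296]
top hook 112 [ 0.6294 -0.2463  0.2555] [ 0.62  -0.306  0.2  ] [ 0.638 -0.108  0.302]
13.8 [-0.2 -0.4  0.4]
 [0.489 0.058 0.021] T 35.2 az 67 toolx [0.39 0.72 0.58] q [0.6, 0.83, -0.62, 2.22, -1.26, 0.16, 0.96]
[0.4888 0.0636 0.0211] [[0.386, 0.894, 0.229], [0.722, -0.447, 0.529], [0.575, -0.039, -0.817]]
```

>>> move_arm(targets=[0,-0.004,0,0,0.04,0,-0.004,0,0,0.04,0.006,0.0027,0.0055,0,0.04,0.006,0.0027,0.0055,0,0.04,0.006,0.0027,0.0055,0,0.04,0.006,0.0027,0.0055,0,0.04,0.006,0.0027,0.0055,0,0.04,0.006,0.0027,0.0055,0,0.04])

```text
t: 14.47
tcp_pos: [0.5195, 0.0983, 0.0166]
ee_rot: [[0.39, 0.894, 0.221], [0.721, -0.446, 0.531], [0.573, -0.047, -0.818]]
force: [-5.5, -5.6, 6.0]
opening: 0.466
```

```bash
python3 loc.py 3 .52 .13;python3 st.py
```

```text
scene body 381 [0.5316 0.1254] 0.0012
scene bar 40 [0.5383 0.1256 0.1919] [0.987 0.162]
scene hook 248 [ 0.6368 -0.2593  0.258 ] [ 0.622 -0.32   0.202] [ 0.642 -0.109  0.302]
top body 184 [0.5323 0.1242] 0.0026
top bar 66 [0.5311 0.1268 0.1926] [0.99  0.142]
top hook 109 [ 0.6293 -0.2447  0.2555] [ 0.62  -0.306  0.201] [ 0.637 -0.108  0.302]
14.57 [ 0.4 -0.4  0.7]
 [0.521 0.094 0.016] T 35.1 az 67 toolx [0.39 0.72 0.57] q [0.49, 0.84, -0.59, 2.15, -1.26, 0.16, 0.88]
[0.52   0.0991 0.0168] [[0.388, 0.895, 0.222], [0.721, -0.445, 0.531], [0.574, -0.046, -0.818]]
```

>>> move_arm(targets=[0.0063,0.004,0.0047,0,0.04,0.0063,0.004,0.0047,0,0.04,0.0063,0.004,0.0047,0,0.04,0.0063,0.004,0.0047,0,0.04,0.0063,0.004,0.0047,0,0.04,0.0063,0.004,0.0047,0,0.04,0.0063,0.004,0.0047,0,0.04,0.0063,0.004,0.0047,0,0.04,0.0063,0.004,0.0047,0,0.04])

```text
t: 15.32
tcp_pos: [0.5827, 0.1453, 0.0129]
ee_rot: [[0.39, 0.894, 0.221], [0.721, -0.445, 0.531], [0.573, -0.047, -0.818]]
force: [-6.6, -4.2, 6.1]
opening: 0.469
```

```bash
python3 loc.py 4 .60 .175;python3 st.py
```

```text
scene body 378 [0.5948 0.1727] 0.0011
scene bar 44 [0.6012 0.1723 0.1919] [0.992 0.128]
scene hook 249 [ 0.6367 -0.2609  0.258 ] [ 0.62  -0.32   0.201] [ 0.642 -0.109  0.301]
top body 191 [0.5962 0.1733] 0.0008
top bar 65 [0.5952 0.1742 0.1923] [0.994 0.114]
top hook 111 [ 0.6295 -0.2475  0.256 ] [ 0.62  -0.306  0.2  ] [ 0.638 -0.108  0.301]
15.42 [ 0.7 -1.  -0.4]
 [0.584 0.141 0.013] T 35.1 az 67 toolx [0.39 0.72 0.57] q [0.28, 0.85, -0.46, 2.01, -1.23, 0.24, 0.72]
[0.5835 0.1461 0.0131] [[0.388, 0.895, 0.222], [0.721, -0.445, 0.531], [0.574, -0.046, -0.818]]
```

>>> move_arm(targets=[0.0063,0.004,0.0046,0,0.04,0.0063,0.004,0.0046,0,0.04,0.0063,0.004,0.0046,0,0.04,0.0063,0.004,0.0046,0,0.04,0.0063,0.004,0.0046,0,0.04,0.0063,0.004,0.0046,0,0.04,0.0063,0.004,0.0046,0,0.04,0.0043,0.0027,0.0031,0,0.04])

```text
t: 16.08
tcp_pos: [0.6369, 0.1853, 0.0103]
ee_rot: [[0.389, 0.894, 0.221], [0.721, -0.445, 0.531], [0.573, -0.047, -0.818]]
force: [-7.5, -3.9, 7.5]
opening: 0.468
```

```bash
python3 loc.py 5 .65 .21;python3 st.py
```

```text
scene body 387 [0.6491 0.2126] 0.0011
scene bar 52 [0.6541 0.2117 0.1918] [0.995 0.098]
scene hook 800 [ 0.6309 -0.0555  0.255 ] [ 0.62 -0.32  0.2 ] [0.643 0.105 0.302]
top body 213 [0.6494 0.2127] 0.0006
top bar 61 [0.6472 0.2121 0.1929] [0.997 0.073]
top hook 153 [ 0.6286 -0.1628  0.254 ] [ 0.62  -0.305  0.2  ] [0.638 0.104 0.302]
16.18 [ 0.1 -0.1 -0.9]
 [0.638 0.181 0.011] T 35.1 az 67 toolx [0.39 0.72 0.57] q [0.11, 0.87, -0.33, 1.88, -1.17, 0.31, 0.56]
[0.6372 0.1857 0.0103] [[0.389, 0.894, 0.221], [0.721, -0.445, 0.531], [0.573, -0.047, -0.818]]
```

```bash
cat > d.py <<'E'
exec(open('b.py').read().split("q=run")[0])
import sim,sys; sim.W0=.85; W0=.85
q=__import__('workcell').read_state()['joints']; rep(q)
def leg(q,tgt,n,roll=0):
    x,M=fk(q,P); print(n,vec(q,np.array(tgt)-x,n),roll); q=goto(q,tgt,n,roll); rep(q); return q
q=leg(q,[.60,.10,.05],6); q=leg(q,[.50,.0,.28],10); q=leg(q,[.33,-.18,.45],10)
q0=q
for pre in(0,1):
  q=q0
  if pre: q=leg(q,[.33,-.18,.45],18,-118)
  for az in(-60,-75):
    q1=leg(q,[.45*np.cos(np.radians(az)),.45*np.sin(np.radians(az)),.48],12)
    for k in range(5):
        d=[.008*np.cos(np.radians(az)),.008*np.sin(np.radians(az)),.032]; v=vec(q1,d,1); print(v); q1=run(q1,[[*v,0]]*6); rep(q1)
E
python3 d.py
```

```text
[0.638 0.181 0.011] T 35.1 az 67 toolx [0.39 0.72 0.57] q [0.11, 0.87, -0.33, 1.88, -1.17, 0.31, 0.56]
6 [-0.0084 -0.     -0.0139] 0
 [0.6  0.1  0.05] T 35.1 az 67 toolx [0.39 0.72 0.57] q [0.23, 0.77, -0.29, 1.97, -1.11, 0.42, 0.6]
10 [ 0.0021 -0.0056 -0.0263] 0
 [0.5  0.   0.28] T 35.1 az 67 toolx [0.39 0.72 0.57] q [0.29, 0.28, -0.05, 2.03, -0.79, 0.91, 0.29]
10 [-0.0098 -0.008  -0.0272] 0
 [ 0.33 -0.18  0.45] T 35.1 az 67 toolx [0.39 0.72 0.57] q [0.61, 0.05, 0.2, 1.84, -0.57, 1.54, 0.44]
12 [-0.0146 -0.0002 -0.0133] 0
 [ 0.225 -0.39   0.48 ] T 35.1 az 67 toolx [0.39 0.72 0.57] q [0.93, 0.33, 0.39, 1.45, -0.5, 1.87, 0.82]
[ 0.0149  0.0052 -0.029 ]
 [ 0.255 -0.389  0.625] T 34.6 az 55 toolx [0.38 0.73 0.56] q [1.91, 0.46, -1.25, 1.1, -0.17, 1.93, 0.12]
[ 0.0145  0.0088 -0.0283]
 [ 0.299 -0.361  0.711] T 36.1 az 44 toolx [0.38 0.73 0.57] q [1.9, 0.49, -1.5, 0.95, -0.11, 1.93, -0.12]
[ 0.0147  0.0119 -0.027 ]
 [ 0.344 -0.332  0.781] T 38.5 az 37 toolx [0.37 0.72 0.58] q [1.78, 0.45, -1.5, 0.8, -0.12, 1.93, -0.26]
[ 0.0152  0.0141 -0.0257]
 [ 0.376 -0.305  0.848] T 42.3 az 31 toolx [
[... 2053 characters left out ...]
 1.32, -0.04, 1.9, 2.52]
[-0.0097  0.0102 -0.0298]
 [ 0.162 -0.417  0.57 ] T 32.8 az 57 toolx [-0.95  0.09 -0.29] q [2.12, 0.53, -1.35, 1.21, -0.05, 1.93, 2.31]
[-0.0119  0.0077 -0.0298]
 [ 0.201 -0.399  0.665] T 32.8 az 41 toolx [-0.91  0.13 -0.39] q [2.16, 0.48, -1.5, 1.07, -0.1, 1.93, 2.17]
[-0.0154  0.0048 -0.0288]
 [ 0.253 -0.384  0.732] T 34.5 az 33 toolx [-0.88  0.15 -0.45] q [2.05, 0.44, -1.5, 0.93, -0.13, 1.93, 2.05]
[-0.0175  0.0036 -0.0277]
 [ 0.295 -0.367  0.796] T 37.3 az 26 toolx [-0.84  0.17 -0.52] q [1.93, 0.41, -1.5, 0.78, -0.12, 1.93, 1.93]
[-0.0197  0.0027 -0.0263]
 [ 0.324 -0.35   0.86 ] T 41.6 az 19 toolx [-0.78  0.2  -0.6 ] q [1.79, 0.36, -1.36, 0.62, -0.19, 1.93, 1.86]
```

```bash
cat > e.py <<'E'
exec(open('d.py').read().split("q0=q")[0])
import io,contextlib
q0=goto(q,[.33,-.18,.45],18,-118)
for az in(-85,-100,-115):
  for r in(.45,.55):
    a=np.radians(az); t=np.array([r*np.cos(a),r*np.sin(a)]); print('==',az,r)
    q1=goto(q0,[.25,-.35,.45],8);q1=goto(q1,[*t,.48],8); rep(q1)
    for k in range(9):
        x,M=fk(q1,P); h=t-x[:2]; d=np.r_[h/4,.032]; d*=.035/np.linalg.norm(d)
        v=vec(q1,d,1); q1=run(q1,[[*v,0]]*4)
        z=fk(q1,P)[1][:,2]; T=np.degrees(np.arccos(-z[2])); A=np.arctan2(z[1],z[0]); print('lean',(T*np.cos(A)).round(1),(T*np.sin(A)).round(1),fk(q1,P)[0].round(2),q1.round(1).tolist())
E
python3 e.py | grep -v '^[0-9]'
```

```text
[0.638 0.181 0.011] T 35.1 az 67 toolx [0.39 0.72 0.57] q [0.11, 0.87, -0.33, 1.88, -1.17, 0.31, 0.56]
 [0.6  0.1  0.05] T 35.1 az 67 toolx [0.39 0.72 0.57] q [0.23, 0.77, -0.29, 1.97, -1.11, 0.42, 0.6]
 [0.5  0.   0.28] T 35.1 az 67 toolx [0.39 0.72 0.57] q [0.29, 0.28, -0.05, 2.03, -0.79, 0.91, 0.29]
 [ 0.33 -0.18  0.45] T 35.1 az 67 toolx [0.39 0.72 0.57] q [0.61, 0.05, 0.2, 1.84, -0.57, 1.54, 0.44]
== -85 0.45
 [ 0.048 -0.439  0.465] T 34.7 az 66 toolx [-0.97  0.06 -0.23] q [2.24, 0.63, -1.28, 1.34, 0.09, 1.93, 2.52]
lean 15.6 29.4 [ 0.08 -0.41  0.52] [2.3, 0.5, -1.3, 1.3, -0.0, 1.9, 2.5]
lean 17.7 26.5 [ 0.08 -0.41  0.55] [2.3, 0.5, -1.3, 1.3, -0.1, 1.9, 2.5]
lean 19.7 23.5 [ 0.08 -0.41  0.57] [2.3, 0.4, -1.3, 1.3, -0.1, 1.9, 2.5]
lean 22.7 19.3 [ 0.08 -0.41  0.61] [2.4, 0.5, -1.5, 1.2, -0.0, 1.9, 2.4]
lean 25.5 15.4 [ 0.08 -0.41  0.64] [2.5, 0.4, -1.5, 1.2, -0.1, 1.9, 2.4]
lean 27.7 12.3 [ 0.09 -0.42  0.67] [2.5, 0.4, -1.5, 1.1, -0.1, 1.9, 2.4]
lean 29.9 9.2 [ 0.09 -0.42  0.7 ] [2.5, 0.4, -1.5, 1.0, -0.1, 1.9, 2.4]
lean 32.1 6.1 [ 0.09 -0.43  0.73] [2.5, 0.4, -1.5, 1.0, -0.2, 1
[... 3223 characters left out ...]
.18 -0.22] q [2.56, 0.84, -1.5, 1.38, 0.38, 1.93, 2.52]
lean 17.2 23.2 [-0.12 -0.45  0.42] [2.6, 0.8, -1.5, 1.4, 0.3, 1.9, 2.5]
lean 18.0 20.5 [-0.13 -0.45  0.45] [2.6, 0.7, -1.5, 1.3, 0.3, 1.9, 2.5]
lean 18.7 17.5 [-0.13 -0.46  0.47] [2.6, 0.7, -1.5, 1.3, 0.3, 1.9, 2.5]
lean 19.3 14.4 [-0.14 -0.46  0.5 ] [2.7, 0.7, -1.5, 1.3, 0.3, 1.9, 2.5]
lean 19.9 11.2 [-0.14 -0.47  0.52] [2.7, 0.6, -1.5, 1.2, 0.3, 1.9, 2.5]
lean 20.4 7.9 [-0.15 -0.47  0.55] [2.7, 0.6, -1.5, 1.2, 0.2, 1.9, 2.5]
lean 20.8 4.4 [-0.16 -0.47  0.58] [2.7, 0.6, -1.5, 1.1, 0.2, 1.9, 2.5]
lean 21.2 0.9 [-0.16 -0.48  0.6 ] [2.8, 0.6, -1.5, 1.1, 0.2, 1.9, 2.5]
lean 21.5 -2.7 [-0.17 -0.48  0.63] [2.8, 0.5, -1.5, 1.0, 0.2, 1.9, 2.5]
```

```bash
cat > f.py <<'E'
exec(open('d.py').read().split("q=leg(q,[.60")[0])
for t,n in(([.627,.160,.02],3),([.47,.07,.24],9),([.33,-.12,.45],12),([.07,-.54,.45],18)): q=leg(q,t,n)
E
python3 f.py
```

```text
[0.638 0.181 0.011] T 35.1 az 67 toolx [0.39 0.72 0.57] q [0.11, 0.87, -0.33, 1.88, -1.17, 0.31, 0.56]
3 [-0.0047 -0.0005 -0.0071] 0
 [0.627 0.16  0.02 ] T 35.1 az 67 toolx [0.39 0.72 0.57] q [0.15, 0.85, -0.33, 1.91, -1.16, 0.33, 0.58]
9 [ 0.     -0.0123 -0.0292] 0
 [0.47 0.07 0.24] T 35.1 az 67 toolx [0.39 0.72 0.57] q [0.23, 0.26, -0.15, 2.18, -0.91, 0.71, 0.32]
12 [-0.0059 -0.0042 -0.0253] 0
 [ 0.33 -0.12  0.45] T 35.1 az 67 toolx [0.39 0.72 0.57] q [0.53, -0.04, 0.15, 1.92, -0.58, 1.47, 0.33]
18 [-0.0224 -0.0025 -0.0156] 0
 [ 0.074 -0.53   0.436] T 34.4 az 66 toolx [0.39 0.73 0.56] q [1.76, 0.59, -0.5, 1.14, -0.12, 1.93, 0.77]
```

>>> move_arm(targets=[-0.0047,-0.0005,-0.0071,0,0.04,-0.0047,-0.0005,-0.0071,0,0.04,-0.0047,-0.0005,-0.0071,0,0.04,0,-0.0123,-0.0292,0,0.04,0,-0.0123,-0.0292,0,0.04,0,-0.0123,-0.0292,0,0.04,0,-0.0123,-0.0292,0,0.04,0,-0.0123,-0.0292,0,0.04,0,-0.0123,-0.0292,0,0.04,0,-0.0123,-0.0292,0,0.04,0,-0.0123,-0.0292,0,0.04,0,-0.0123,-0.0292,0,0.04])

```text
t: 17.18
tcp_pos: [0.4665, 0.0731, 0.2411]
ee_rot: [[0.39, 0.894, 0.222], [0.721, -0.446, 0.53], [0.573, -0.047, -0.818]]
force: [-0.7, -0.1, 0.7]
opening: 0.465
```

>>> move_arm(targets=[-0.006,-0.0042,-0.0253,0,0.04,-0.006,-0.0042,-0.0253,0,0.04,-0.006,-0.0042,-0.0253,0,0.04,-0.006,-0.0042,-0.0253,0,0.04,-0.006,-0.0042,-0.0253,0,0.04,-0.006,-0.0042,-0.0253,0,0.04,-0.006,-0.0042,-0.0253,0,0.04,-0.006,-0.0042,-0.0253,0,0.04,-0.006,-0.0042,-0.0253,0,0.04,-0.006,-0.0042,-0.0253,0,0.04,-0.006,-0.0042,-0.0253,0,0.04,-0.006,-0.0042,-0.0253,0,0.04])

```text
t: 18.18
tcp_pos: [0.3261, -0.1171, 0.4503]
ee_rot: [[0.39, 0.894, 0.223], [0.721, -0.447, 0.53], [0.573, -0.046, -0.818]]
force: [0.1, -0.7, -0.7]
opening: 0.471
```

>>> move_arm(targets=[-0.0335,-0.0037,-0.0235,0,0.04,-0.0335,-0.0037,-0.0235,0,0.04,-0.0335,-0.0037,-0.0235,0,0.04,-0.0335,-0.0037,-0.0235,0,0.04,-0.0335,-0.0037,-0.0235,0,0.04,-0.0335,-0.0037,-0.0235,0,0.04,-0.0335,-0.0037,-0.0235,0,0.04,-0.0335,-0.0037,-0.0235,0,0.04,-0.0335,-0.0037,-0.0235,0,0.04,-0.0335,-0.0037,-0.0235,0,0.04,-0.0335,-0.0037,-0.0235,0,0.04,-0.0335,-0.0037,-0.0235,0,0.04])

```text
t: 19.18
tcp_pos: [0.1077, -0.4746, 0.4434]
ee_rot: [[0.394, 0.896, 0.203], [0.711, -0.437, 0.551], [0.582, -0.073, -0.81]]
force: [0.3, -0.2, -1.6]
opening: 0.468
```

```bash
cat > g.py <<'E'
exec(open('d.py').read().split("q=leg(q,[.60")[0])
import sys
print(__import__('workcell').read_state()['t'])
def lean(q): z=fk(q,P)[1][:,2]; T=np.degrees(np.arccos(-z[2])); A=np.arctan2(z[1],z[0]); return (T*np.cos(A)).round(1),(T*np.sin(A)).round(1)
print('lean',lean(q))
a=[float(v) for v in sys.argv[1:]] or [.05,-.55]
for k in range(5):
    x,M=fk(q,P); h=np.array(a)-x[:2]; d=np.r_[h/4,.034]; d*=.036/np.linalg.norm(d)
    v=vec(q,d,1); q=run(q,[[*v,0]]*8); print(v,'lean',lean(q)); rep(q)
E
python3 g.py
```

```text
[ 0.106 -0.477  0.443] T 35.9 az 70 toolx [0.39 0.71 0.58] q [1.36, 0.47, 0.09, 1.3, -0.33, 1.93, 0.95]
19.1833
lean (np.float64(12.4), np.float64(33.7))
[ 0.0011 -0.0062 -0.0354] lean (np.float64(19.3), np.float64(20.6))
 [ 0.039 -0.485  0.544] T 28.2 az 47 toolx [0.42 0.78 0.46] q [1.99, 0.4, -0.65, 1.17, -0.18, 1.93, 0.78]
[ 0.0037  0.0137 -0.0331] lean (np.float64(25.7), np.float64(9.0))
 [ 0.096 -0.508  0.659] T 27.3 az 19 toolx [0.45 0.82 0.36] q [2.04, 0.38, -0.88, 0.94, -0.2, 1.93, 0.57]
[-0.0016  0.0062 -0.0354] lean (np.float64(34.2), np.float64(-6.3))
 [ 0.035 -0.482  0.784] T 34.8 az -10 toolx [0.51 0.83 0.24] q [2.42, 0.34, -1.19, 0.79, -0.24, 1.93, 0.55]
[-0.0036  0.0278 -0.0226] lean (np.float64(38.2), np.float64(-14.0))
 [ 0.112 -0.533  0.866] T 40.7 az -20 toolx [0.54 0.82 0.19] q [1.96, 0.36, -0.86, 0.46, -0.26, 1.93, 0.39]
[-0.005   0.0138 -0.0329] lean (np.float64(41.7), np.float64(-20.8))
 [ 0.049 -0.488  0.919] T 46.6 az -27 toolx [0.57 0.81 0.16] q [2.28, 0.33, -1.16, 0.44, -0.25, 1.93, 0.39]
```

>>> move_arm(targets=[0.001,-0.005,-0.0355,0,0.04,0.001,-0.005,-0.0355,0,0.04,0.001,-0.005,-0.0355,0,0.04,0.001,-0.005,-0.0355,0,0.04,0.001,-0.005,-0.0355,0,0.04,0.001,-0.005,-0.0355,0,0.04,0.001,-0.005,-0.0355,0,0.04,0.001,-0.005,-0.0355,0,0.04,0.001,-0.005,-0.0355,0,0.04,0.001,-0.005,-0.0355,0,0.04])

```text
t: 20.02
tcp_pos: [0.0707, -0.5015, 0.4993]
ee_rot: [[0.417, 0.87, 0.261], [0.755, -0.492, 0.434], [0.507, 0.016, -0.862]]
force: [0.5, -0.6, 1.1]
opening: 0.469
```

```bash
python3 g.py
```

```text
[ 0.069 -0.501  0.499] T 30.5 az 59 toolx [0.42 0.75 0.51] q [1.89, 0.49, -0.66, 1.16, -0.12, 1.93, 0.7]
20.0167
lean (np.float64(15.7), np.float64(26.1))
[ 0.006   0.0024 -0.0354] lean (np.float64(21.8), np.float64(14.6))
 [ 0.072 -0.484  0.607] T 26.2 az 34 toolx [0.44 0.8  0.4 ] q [2.18, 0.42, -1.08, 1.07, -0.09, 1.93, 0.55]
[-0.002   0.0102 -0.0345] lean (np.float64(30.1), np.float64(-0.5))
 [ 0.057 -0.501  0.731] T 30.1 az -1 toolx [0.49 0.83 0.28] q [2.34, 0.42, -1.32, 0.84, -0.06, 1.93, 0.47]
[-0.0016  0.0198 -0.03  ] lean (np.float64(35.3), np.float64(-10.5))
 [ 0.086 -0.509  0.83 ] T 36.8 az -17 toolx [0.53 0.82 0.21] q [2.17, 0.35, -1.1, 0.61, -0.18, 1.93, 0.42]
[-0.0059  0.0188 -0.0301] lean (np.float64(39.0), np.float64(-17.6))
 [ 0.073 -0.51   0.889] T 42.8 az -24 toolx [0.56 0.81 0.17] q [2.14, 0.34, -1.02, 0.47, -0.24, 1.93, 0.41]
[-0.0056  0.0245 -0.0258] lean (np.float64(42.4), np.float64(-24.6))
 [ 0.079 -0.51   0.948] T 49.0 az -30 toolx [0.59 0.79 0.13] q [1.99, 0.33, -0.75, 0.31, -0.39, 1.93, 0.37]
```

>>> move_arm(targets=[0.006,0.0024,-0.0355,0,0.04,0.006,0.0024,-0.0355,0,0.04,0.006,0.0024,-0.0355,0,0.04,0.006,0.0024,-0.0355,0,0.04,0.006,0.0024,-0.0355,0,0.04,0.006,0.0024,-0.0355,0,0.04,0.006,0.0024,-0.0355,0,0.04,0.006,0.0024,-0.0355,0,0.04,0.004,0.006,-0.035,0,0.04,0.002,0.008,-0.035,0,0.04,0.0,0.01,-0.035,0,0.04,0.0,0.01,-0.035,0,0.04])

```text
t: 21.02
tcp_pos: [0.0854, -0.5129, 0.6543]
ee_rot: [[0.478, 0.78, 0.403], [0.811, -0.569, 0.139], [0.337, 0.26, -0.905]]
force: [-0.1, -0.4, 0.2]
opening: 0.464
```

```bash
python3 g.py
```

```text
[ 0.083 -0.511  0.654] T 25.2 az 19 toolx [0.48 0.81 0.34] q [2.09, 0.4, -0.97, 0.94, -0.12, 1.93, 0.54]
21.0167
lean (np.float64(23.8), np.float64(8.2))
[-0.0004  0.0079 -0.0351] lean (np.float64(29.8), np.float64(-3.2))
 [ 0.061 -0.493  0.753] T 30.0 az -6 toolx [0.52 0.82 0.25] q [2.34, 0.37, -1.29, 0.81, -0.09, 1.93, 0.46]
[-0.0046  0.0205 -0.0292] lean (np.float64(33.8), np.float64(-11.1))
 [ 0.091 -0.524  0.825] T 35.5 az -18 toolx [0.55 0.81 0.19] q [2.07, 0.34, -0.96, 0.59, -0.2, 1.93, 0.44]
[-0.0044  0.0157 -0.0321] lean (np.float64(37.2), np.float64(-18.2))
 [ 0.064 -0.499  0.886] T 41.5 az -26 toolx [0.58 0.8  0.15] q [2.2, 0.32, -1.06, 0.51, -0.23, 1.93, 0.41]
[-0.007   0.0262 -0.0236] lean (np.float64(40.5), np.float64(-25.2))
 [ 0.085 -0.521  0.943] T 47.7 az -32 toolx [0.61 0.78 0.12] q [1.91, 0.33, -0.63, 0.3, -0.4, 1.93, 0.38]
[-0.0071  0.0243 -0.0256] lean (np.float64(43.6), np.float64(-31.9))
 [ 0.06  -0.497  0.995] T 54.0 az -36 toolx [0.64 0.76 0.09] q [1.93, 0.32, -0.46, 0.19, -0.6, 1.93, 0.36]
```

>>> move_arm(targets=[0,0.008,-0.035,0,0.04,0,0.008,-0.035,0,0.04,0,0.008,-0.035,0,0.04,0,0.008,-0.035,0,0.04,0,0.008,-0.035,0,0.04,0,0.008,-0.035,0,0.04,0,0.008,-0.035,0,0.04,0,0.008,-0.035,0,0.04])

```text
t: 21.68
tcp_pos: [0.0682, -0.5095, 0.756]
ee_rot: [[0.527, 0.693, 0.493], [0.815, -0.575, -0.062], [0.24, 0.435, -0.868]]
force: [0.0, -0.2, -0.8]
opening: 0.473
```

```bash
cat > p.py <<'E'
exec(open('d.py').read().split("q=leg(q,[.60")[0])
print(__import__('workcell').read_state()['t'])
def lean(q): z=fk(q,P)[1][:,2]; T=np.degrees(np.arccos(-z[2])); A=np.arctan2(z[1],z[0]); return (T*np.cos(A)).round(1),(T*np.sin(A)).round(1)
print('lean',lean(q),'roll needed',rollerr(q,-1))
for t,n in(([.15,-.42,.5],10),([.38,-.10,.45],12)): q=leg(q,t,n)
r=rollerr(q,-1); print('roll',r); q=leg(q,[.38,-.1,.45],20,r); print(lean(q))
q=leg(q,[.50,-.135,.36],10);print(lean(q))
q=leg(q,[.55,-.135,.31],10);print(lean(q))
q=leg(q,[.55,.15,.31],10);print(lean(q))
q=leg(q,[.565,.15,.215],10);print(lean(q)); q=leg(q,[.57,.21,.215],10);print(lean(q))
E
python3 p.py
```

```text
[ 0.066 -0.506  0.756] T 29.8 az -7 toolx [0.53 0.82 0.24] q [2.24, 0.36, -1.12, 0.78, -0.13, 1.93, 0.49]
21.6833
lean (np.float64(29.5), np.float64(-3.7)) roll needed -118.93069313778997
10 [ 0.0053 -0.0102  0.0258] 0
 [ 0.15 -0.42  0.5 ] T 29.8 az -7 toolx [0.53 0.82 0.24] q [2.69, 0.02, -1.22, 1.72, -0.5, 1.32, 0.94]
12 [ 0.0308 -0.0039  0.0114] 0
 [ 0.393 -0.105  0.447] T 28.8 az -5 toolx [0.52 0.82 0.24] q [0.57, -0.3, -0.3, 2.09, -0.22, 0.85, -0.27]
roll -120.60027159080117
20 [-0.0001 -0.0005 -0.0005] -120.60027159080117
 [ 0.39  -0.104  0.448] T 28.0 az -5 toolx [-0.88  0.08 -0.47] q [0.51, -0.3, -0.27, 2.08, -0.2, 0.87, 1.81]
(np.float64(27.9), np.float64(-2.3))
10 [-0.0058 -0.0022  0.013 ] 0
 [ 0.5   -0.135  0.36 ] T 28.0 az -5 toolx [-0.88  0.08 -0.47] q [0.51, 0.0, -0.33, 2.06, -0.08, 0.59, 1.71]
(np.float64(27.9), np.float64(-2.3))
10 [-0.002   0.0004  0.0068] 0
 [ 0.55  -0.135  0.31 ] T 28.0 az -5 toolx [-0.88  0.08 -0.47] q [0.45, 0.15, -0.33, 2.04, 0.05, 0.47, 1.58]
(np.float64(27.9), np.float64(-2.3))
10 [ 0.0023  0.0284 -0.0011] 0
 [0.55 0.15 0.31] T 28.0 az -5 toolx [-0.88  0.08 -0.47] q [-0.18, 0.18, -0.4, 2.01, 0.6, 0.65, 0.5]
(np.float64(27.9), np.float64(-2.3))
10 [0.0031 0.0001 0.0091] 0
 [0.565 0.15  0.215] T 28.0 az -5 toolx [-0.88  0.08 -0.47] q [-0.27, 0.33, -0.3, 2.09, 0.89, 0.48, 0.19]
(np.float64(27.9), np.float64(-2.3))
10 [0.0001 0.006  0.    ] 0
 [0.57  0.21  0.215] T 28.0 az -5 toolx [-0.88  0.08 -0.47] q [-0.37, 0.37, -0.31, 2.02, 0.9, 0.56, 0.11]
(np.float64(27.9), np.float64(-2.3))
```

>>> move_arm(targets=[0.0053,-0.0102,0.0258,0,0.05,0.0053,-0.0102,0.0258,0,0.05,0.0053,-0.0102,0.0258,0,0.05,0.0053,-0.0102,0.0258,0,0.05,0.0053,-0.0102,0.0258,0,0.05,0.0053,-0.0102,0.0258,0,0.05,0.0053,-0.0102,0.0258,0,0.05,0.0053,-0.0102,0.0258,0,0.05,0.0053,-0.0102,0.0258,0,0.05,0.0053,-0.0102,0.0258,0,0.05])

```text
t: 22.52
tcp_pos: [0.1527, -0.423, 0.4983]
ee_rot: [[0.527, 0.694, 0.491], [0.815, -0.576, -0.062], [0.24, 0.432, -0.869]]
force: [0.8, -1.8, 0.5]
opening: 0.583
```

>>> move_arm(targets=[0.0193,-0.0013,0.0076,0,0.05,0.0193,-0.0013,0.0076,0,0.05,0.0193,-0.0013,0.0076,0,0.05,0.0193,-0.0013,0.0076,0,0.05,0.0193,-0.0013,0.0076,0,0.05,0.0193,-0.0013,0.0076,0,0.05,0.0193,-0.0013,0.0076,0,0.05,0.0193,-0.0013,0.0076,0,0.05,0.0193,-0.0013,0.0076,0,0.05,0.0193,-0.0013,0.0076,0,0.05,0.0193,-0.0013,0.0076,0,0.05])

```text
t: 23.43
tcp_pos: [0.2716, -0.2773, 0.4766]
ee_rot: [[0.527, 0.695, 0.489], [0.816, -0.575, -0.062], [0.238, 0.431, -0.87]]
force: [0.6, -0.7, 0.3]
opening: 0.59
```

```bash
sed -i 's/(\[.15,-.42,.5\],10),(\[.38,-.10,.45\],12)/([.42,-.10,.45],10),/; s/leg(q,\[.38,-.1,.45\]/leg(q,[.42,-.1,.45]/' p.py; python3 p.py
```

```text
[ 0.269 -0.276  0.477] T 29.5 az -7 toolx [0.53 0.82 0.24] q [1.96, -0.3, -0.7, 1.98, -0.7, 1.23, 0.81]
23.4333
lean (np.float64(29.3), np.float64(-3.7)) roll needed -118.89504945372212
10 [ 0.0217 -0.0008  0.0087] 0
 [ 0.42 -0.1   0.45] T 29.4 az -7 toolx [0.53 0.82 0.24] q [0.91, -0.28, -0.6, 2.04, -0.32, 0.84, -0.18]
roll -119.15660612613378
20 [0. 0. 0.] -119.15660612613378
 [ 0.42 -0.1   0.45] T 29.4 az -7 toolx [-0.86  0.11 -0.49] q [0.4, -0.26, -0.23, 2.06, -0.11, 0.82, 1.66]
(np.float64(29.2), np.float64(-3.5))
10 [-0.0029 -0.0025  0.0119] 0
 [ 0.5   -0.135  0.36 ] T 29.4 az -7 toolx [-0.86  0.11 -0.49] q [0.4, -0.01, -0.24, 2.09, -0.05, 0.55, 1.65]
(np.float64(29.2), np.float64(-3.5))
10 [-0.0019  0.0006  0.0068] 0
 [ 0.55  -0.135  0.31 ] T 29.4 az -7 toolx [-0.86  0.11 -0.49] q [0.36, 0.13, -0.24, 2.07, 0.07, 0.43, 1.52]
(np.float64(29.2), np.float64(-3.5))
10 [ 0.003   0.0283 -0.0017] 0
 [0.55 0.15 0.31] T 29.4 az -7 toolx [-0.86  0.11 -0.49] q [-0.26, 0.17, -0.32, 2.02, 0.65, 0.65, 0.41]
(np.float64(29.2), np.float64(-3.5))
10 [0.0034 0.0002 0.009 ] 0
 [0.565 0.15  0.215] T 29.4 az -7 toolx [-0.86  0.11 -0.49] q [-0.35, 0.33, -0.23, 2.11, 0.94, 0.48, 0.1]
(np.float64(29.2), np.float64(-3.5))
10 [ 0.0002  0.006  -0.0001] 0
 [0.57  0.21  0.215] T 29.4 az -7 toolx [-0.86  0.11 -0.49] q [-0.44, 0.37, -0.25, 2.03, 0.93, 0.56, 0.03]
(np.float64(29.2), np.float64(-3.5))
```

>>> move_arm(targets=[0.0217,-0.0008,0.0087,0,0.05,0.0217,-0.0008,0.0087,0,0.05,0.0217,-0.0008,0.0087,0,0.05,0.0217,-0.0008,0.0087,0,0.05,0.0217,-0.0008,0.0087,0,0.05,0.0217,-0.0008,0.0087,0,0.05,0.0217,-0.0008,0.0087,0,0.05,0.0217,-0.0008,0.0087,0,0.05,0.0217,-0.0008,0.0087,0,0.05])

```text
t: 24.18
tcp_pos: [0.336, -0.2034, 0.4642]
ee_rot: [[0.533, 0.697, 0.479], [0.814, -0.578, -0.064], [0.232, 0.424, -0.875]]
force: [0.3, -0.2, -0.1]
opening: 0.581
```

>>> move_arm(targets=[0,0,0,-7,0.05,0,0,0,-7,0.05,0,0,0,-7,0.05,0,0,0,-7,0.05,0,0,0,-7,0.05,0,0,0,-7,0.05,0,0,0,-7,0.05,0,0,0,-7,0.05,0,0,0,-7,0.05])

```text
t: 24.93
tcp_pos: [0.336, -0.2033, 0.4641]
ee_rot: [[-0.385, 0.789, 0.479], [0.881, 0.469, -0.063], [-0.274, 0.398, -0.876]]
force: [0.2, 0.4, -0.7]
opening: 0.583
```

>>> move_arm(targets=[0,0,0,-7,0.05,0,0,0,-7,0.05,0,0,0,-7,0.05,0,0,0,-7,0.05,0,0,0,-7,0.05,0,0,0,-7,0.05,0,0,0,-7,0.05,0,0,0,-7,0.05,0,0,0,-2,0.05])

```text
t: 25.68
tcp_pos: [0.336, -0.2033, 0.464]
ee_rot: [[-0.873, 0.09, 0.479], [0.068, 0.996, -0.063], [-0.482, -0.023, -0.876]]
force: [-0.4, 0.2, 0.1]
opening: 0.582
```

```bash
python3 st.py; python3 loc.py 6 .65 .21; python3 - <<'E'
from h import *
p=np.load('scene6.npz'); W=cloud('scene',p['p'],p['d']); 
t=np.load('top6.npz'); Wt=cloud('top',t['p'],t['d'])
# handle: top view dark pixels near handle
dk=(t['p'].max(-1)<60)
m=dk&(abs(Wt[...,2]-.325)<.03)&(Wt[...,0]>.52)&(Wt[...,0]<.6)&(abs(Wt[...,1]+.13)<.05); H=Wt[m]; print('handle top',len(H),H.mean(0).round(4),np.percentile(H,[3,97],axis=0).round(4).tolist())
c=imaging.get_calibration('wrist'); s=read_state(); pic,d=imaging.grab_frame('wrist'); np.savez('w6.npz',p=pic,d=d)
cv2.imwrite('pics/w6.png',np.hstack([cv2.resize(pic,(480,300)),cv2.resize(p['p'][100:260,230:390],(300,300))])[:,:,::-1])
E
```

```text
25.68 [-0.4  0.2  0.1]
 [ 0.333 -0.203  0.464] T 28.9 az -8 toolx [-0.87  0.07 -0.48] q [0.84, -0.3, -0.19, 2.05, -0.36, 0.97, 2.28]
[ 0.336  -0.2033  0.464 ] [[-0.873, 0.09, 0.479], [0.068, 0.996, -0.063], [-0.482, -0.023, -0.876]]
scene body 355 [0.6501 0.2139] 0.0008
scene bar 51 [0.6568 0.213  0.1916] [0.993 0.118]
scene hook 246 [ 0.6368 -0.2589  0.2578] [ 0.621 -0.32   0.2  ] [ 0.642 -0.108  0.301]
top body 177 [0.6496 0.2133] 0.0004
top bar 62 [0.6467 0.2122 0.1925] [0.995 0.095]
top hook 109 [ 0.6296 -0.2447  0.2553] [ 0.62  -0.306  0.201] [ 0.638 -0.108  0.302]
handle top 98 [ 0.5563 -0.1311  0.3371] [[0.5366, -0.1376, 0.3324], [0.5761, -0.1258, 0.3405]]
```

View pics/w6.png

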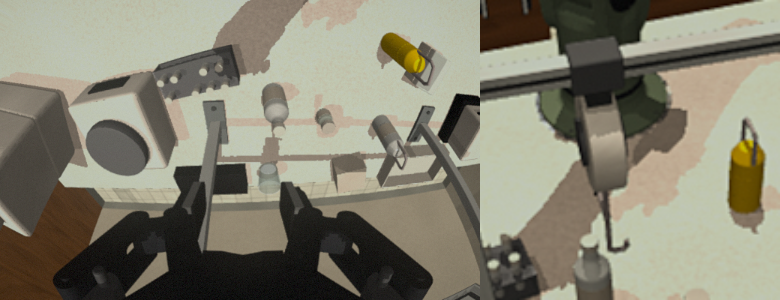

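>>> move_arm(targets=[-0.0118,0.0094,0.0171,0,0.05,-0.0118,0.0094,0.0171,0,0.05,-0.0118,0.0094,0.0171,0,0.05,-0.0118,0.0094,0.0171,0,0.05,-0.0118,0.0094,0.0171,0,0.05,-0.0118,0.0094,0.0171,0,0.05,-0.0118,0.0094,0.0171,0,0.05,-0.0118,0.0094,0.0171,0,0.05,-0.0118,0.0094,0.0171,0,0.05,-0.0118,0.0094,0.0171,0,0.05])

```text
t: 26.67
tcp_pos: [0.5308, -0.1288, 0.369]
ee_rot: [[-0.872, 0.099, 0.479], [0.078, 0.995, -0.062], [-0.483, -0.017, -0.875]]
force: [1.3, -0.6, 0.4]
opening: 0.589
```

```bash
cat > vv.py <<'E'
import sys; from h import *
k=sys.argv[1]; s=read_state(); print(round(s['t'],2),s['tcp_pos'].round(4)); M=s['ee_rot']
g=[float(v) for v in sys.argv[2:5]]
print('to target, tool axes',(M.T@(np.array(g)-s['tcp_pos'])).round(4))
a,_=imaging.grab_frame('wrist');b,d=imaging.grab_frame('scene');
a=a[180:400,170:490]; u0,v0=[int(v) for v in sys.argv[5:7]]
cv2.imwrite(f'pics/{k}.png',np.hstack([cv2.resize(a,(436,300)),cv2.resize(b[v0:v0+120,u0:u0+145],(362,300))])[:,:,::-1])
E
python3 vv.py w7 .563 -.133 .308 240 120
```

```text
26.67 [ 0.5308 -0.1288  0.369 ]
to target, tool axes [0.001  0.     0.0691]
```

View pics/w7.png

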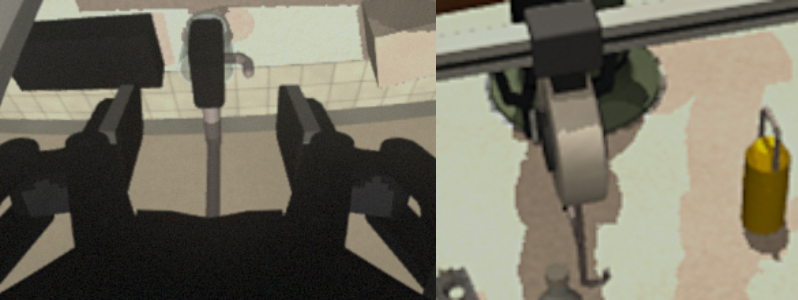

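The wrist view shows the handle at (205,60), centred between the fingertips at (125,110) and (290,110). I'll advance along the tool and close.

>>> move_arm(targets=[0,0,0.0115,0,0.05,0,0,0.0115,0,0.05,0,0,0.0115,0,0.05,0,0,0.0115,0,0.05,0,0,0.0115,0,0.05,0,0,0.0115,0,0.05,0,0,0,0,0,0,0,0,0,0,0,0,0,0,0,0,0,0,0,0,0,0,0,0,0,0,0,0,0,0])

```text
t: 27.77
tcp_pos: [0.5625, -0.1336, 0.309]
ee_rot: [[-0.873, 0.096, 0.479], [0.075, 0.995, -0.063], [-0.482, -0.019, -0.876]]
force: [-5.6, -0.2, 3.0]
opening: 0.183
```

```bash
python3 vv.py w8 .563 -.133 .308 240 120; python3 st.py
```

```text
27.77 [ 0.5625 -0.1336  0.309 ]
to target, tool axes [0.0001 0.0006 0.0011]
27.87 [-4.8 -0.8  3.1]
 [ 0.558 -0.133  0.307] T 28.9 az -7 toolx [-0.87  0.08 -0.48] q [0.65, 0.18, -0.59, 2.03, 0.26, 0.46, 1.37]
[ 0.5625 -0.1336  0.3089] [[-0.873, 0.096, 0.478], [0.075, 0.995, -0.063], [-0.482, -0.019, -0.876]]
```

View pics/w8.png

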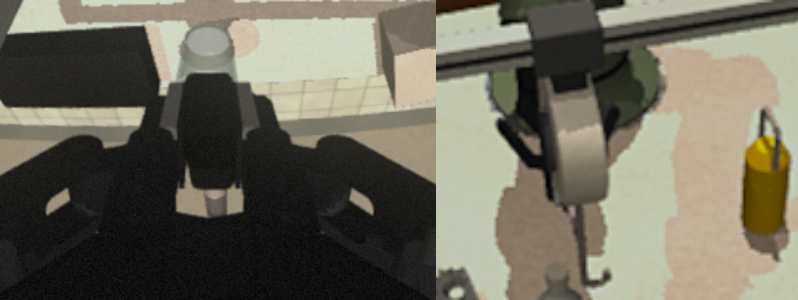

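>>> move_arm(targets=[0.0003,0.01,-0.0004,0,0,0.0006,0.02,-0.0008,0,0,0.0006,0.02,-0.0008,0,0,0.0006,0.02,-0.0008,0,0,0.0006,0.02,-0.0008,0,0,0.0006,0.02,-0.0008,0,0,0.0006,0.02,-0.0008,0,0,0.0006,0.02,-0.0008,0,0,0.0006,0.02,-0.0008,0,0,0.0006,0.02,-0.0008,0,0,0.0006,0.02,-0.0008,0,0,0.0003,0.01,-0.0004,0,0])

```text
t: 28.87
tcp_pos: [0.574, 0.0893, 0.3094]
ee_rot: [[-0.873, 0.094, 0.479], [0.074, 0.995, -0.06], [-0.483, -0.017, -0.876]]
force: [2.8, -0.1, -2.4]
opening: 0.183
```

```bash
python3 st.py; python3 loc.py 7 .65 .21; python3 -c "
from h import *
for n in('scene','top'):
    z=np.load(n+'7.npz'); W=cloud(n,z['p'],z['d']); m=(abs(W[...,0]-.645)<.03)&(W[...,1]>0)&(W[...,1]<.16)
    H=W[m&(W[...,2]>.22)&(W[...,2]<.30)]; L=H[H[:,2]<.268]; print(n,len(H),H.min(0).round(4),H.max(0).round(4),'low',L.mean(0).round(4) if len(L) else '')
"
```

```text
28.87 [ 2.8 -0.1 -2.4]
 [0.57  0.088 0.307] T 28.9 az -7 toolx [-0.87  0.07 -0.48] q [0.12, 0.2, -0.58, 2.01, 0.66, 0.62, 0.57]
[0.574  0.0893 0.3094] [[-0.873, 0.094, 0.479], [0.074, 0.995, -0.06], [-0.483, -0.017, -0.876]]
scene body 352 [0.65  0.214] 0.001
scene bar 48 [0.6571 0.2127 0.1926] [0.996 0.085]
scene hook 245 [ 0.6399 -0.2     0.2576] [ 0.623 -0.32   0.201] [0.651 0.113 0.302]
top body 76 [0.6496 0.2133] 0.0004
top bar 63 [0.6471 0.2123 0.1923] [0.997 0.083]
top hook 81 [ 0.6296 -0.2654  0.2541] [ 0.62  -0.306  0.201] [0.644 0.09  0.3  ]
scene 65 [0.6408 0.0835 0.2535] [0.6509 0.113  0.2987] low [0.6467 0.1008 0.2599]
top 8 [0.6382 0.0856 0.257 ] [0.6439 0.0902 0.2851] low [0.6406 0.0877 0.2635]
```

>>> move_arm(targets=[0.0005,0.0175,-0.0007,0,0,0.0005,0.0175,-0.0007,0,0,0.0005,0.0175,-0.0007,0,0,0,0,0,0,0])

```text
t: 29.3
tcp_pos: [0.5767, 0.1423, 0.3094]
ee_rot: [[-0.873, 0.093, 0.479], [0.073, 0.996, -0.059], [-0.482, -0.016, -0.876]]
force: [4.5, 1.3, -3.4]
opening: 0.178
```

>>> move_arm(targets=[0.0038,0.0001,0.0069,0,0,0.0038,0.0001,0.0069,0,0,0.0038,0.0001,0.0069,0,0,0.0038,0.0001,0.0069,0,0,0.0038,0.0001,0.0069,0,0,0.0038,0.0001,0.0069,0,0,0.0038,0.0001,0.0069,0,0,0.0038,0.0001,0.0069,0,0,0.0038,0.0001,0.0069,0,0,0.0038,0.0001,0.0069,0,0,0.0038,0.0001,0.0069,0,0,0.0038,0.0001,0.0069,0,0])

```text
t: 30.3
tcp_pos: [0.5767, 0.1383, 0.2144]
ee_rot: [[-0.873, 0.096, 0.479], [0.076, 0.995, -0.062], [-0.483, -0.018, -0.876]]
force: [-3.3, 0.5, 6.2]
opening: 0.182
```

```bash
cat > hk.py <<'E'
import sys; from h import *
k=sys.argv[1]; s=read_state(); print(round(s['t'],2),s['tcp_pos'].round(4),s['force'].round(1),s['opening'].round(3))
for n in('scene','top'):
    p,d=imaging.grab_frame(n); np.savez(f"{n}{k}.npz",p=p,d=d); W=cloud(n,p,d); 
    m=(abs(W[...,0]-.648)<.03)&(W[...,1]>.11)&(W[...,1]<.2)
    H=W[m&(W[...,2]>.145)&(W[...,2]<.30)]; L=H[H[:,2]<.19]
    print(n,len(H),len(L),L.min(0).round(4) if len(L) else '',L.max(0).round(4) if len(L) else '',L.mean(0).round(4) if len(L) else '')
    if n=='scene': cv2.imwrite(f'pics/{k}.png',cv2.resize(p[130:250,330:450],(600,600))[:,:,::-1])
E
python3 hk.py 8; python3 loc.py 8b .65 .21;python3 st.py
```

```text
scene body 362 [0.6505 0.2139] 0.0009
scene bar 50 [0.6564 0.2129 0.1919] [0.992 0.127]
scene hook 275 [ 0.6401 -0.152   0.2505] [ 0.62 -0.32  0.2 ] [0.654 0.143 0.302]
top body 180 [0.6495 0.2132] 0.0004
top bar 50 [0.6432 0.2121 0.1928] [0.997 0.075]
top hook 140 [ 0.6328 -0.0935  0.2491] [ 0.62  -0.306  0.2  ] [0.647 0.142 0.301]
30.4 [-2.4 -0.3  6.4]
 [0.572 0.135 0.211] T 28.8 az -7 toolx [-0.87  0.08 -0.48] q [-0.1, 0.36, -0.48, 2.09, 1.03, 0.55, 0.1]
[0.5766 0.1381 0.2139] [[-0.873, 0.096, 0.478], [0.075, 0.995, -0.062], [-0.482, -0.018, -0.876]]Traceback (most recent call last):
  File "hk.py", line 2, in <module>
    k=sys.argv[1]; s=read_state(); print(round(s['t'],2),s['tcp_pos'].round(4),s['force'].round(1),s['opening'].round(3))
                                                                                                   ^^^^^^^^^^^^^^^^^^
AttributeError: 'float' object has no attribute 'round'
```

```bash
sed -i "s/,s\['opening'\].round(3)/,s['opening']/; s/330:450/300:420/" hk.py; python3 hk.py 8
```

```text
30.4 [0.5766 0.1381 0.2139] [-2.4 -0.3  6.4] 0.18401487339246306
scene 162 56 [0.6422 0.1333 0.145 ] [0.6637 0.1996 0.189 ] [0.6504 0.1546 0.1668]
top 109 34 [0.6405 0.1326 0.1451] [0.6575 0.2    0.1873] [0.646  0.1638 0.1657]
```

View pics/8.png

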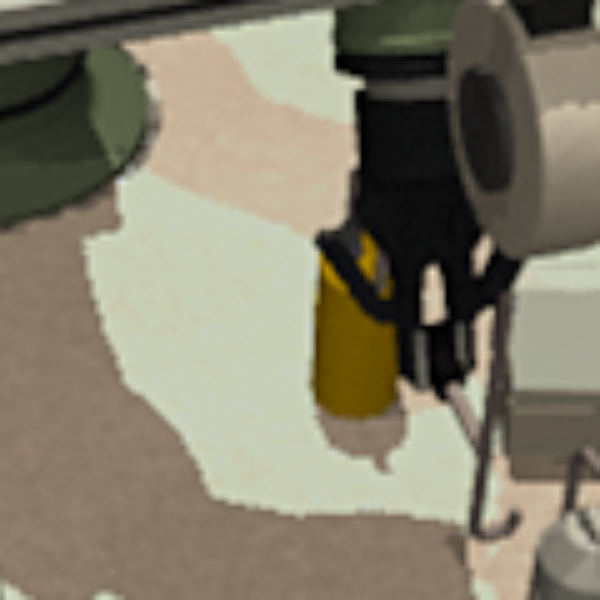

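>>> move_arm(targets=[0.0002,0.0066,-0.0002,0,0,0.0002,0.0066,-0.0002,0,0,0.0002,0.0066,-0.0002,0,0,0.0002,0.0066,-0.0002,0,0,0.0002,0.0066,-0.0003,0,0,0.0002,0.0066,-0.0003,0,0,0.0002,0.0066,-0.0003,0,0,0.0002,0.0066,-0.0003,0,0,0.0002,0.0066,-0.0003,0,0])

```text
t: 31.25
tcp_pos: [0.5798, 0.1979, 0.2152]
ee_rot: [[-0.873, 0.096, 0.479], [0.076, 0.995, -0.062], [-0.483, -0.018, -0.876]]
force: [-4.1, 0.2, 6.2]
opening: 0.184
```

```bash
sed -i 's/130:250,300:420/130:250,340:460/' hk.py; python3 hk.py 9; python3 loc.py 9b .65 .21
```

```text
31.25 [0.5798 0.1979 0.2152] [-4.1  0.2  6.2] 0.18430737634214373
scene 129 24 [0.6435 0.1921 0.1453] [0.664  0.199  0.1888] [0.6533 0.1959 0.1677]
top 82 14 [0.6395 0.1946 0.1454] [0.657  0.1997 0.1874] [0.6479 0.1972 0.1612]
scene body 368 [0.6501 0.2138] 0.0009
scene bar 57 [0.6589 0.2096 0.1924] [0.982 0.189]
scene hook 281 [ 0.6409 -0.1271  0.2507] [ 0.62 -0.32  0.2 ] [0.657 0.203 0.301]
top body 145 [0.6497 0.2132] 0.0005
top bar 41 [0.6495 0.2086 0.195 ] [0.928 0.373]
top hook 158 [ 0.6344 -0.0413  0.2487] [ 0.62  -0.306  0.2  ] [0.652 0.203 0.302]
```

View pics/9.png

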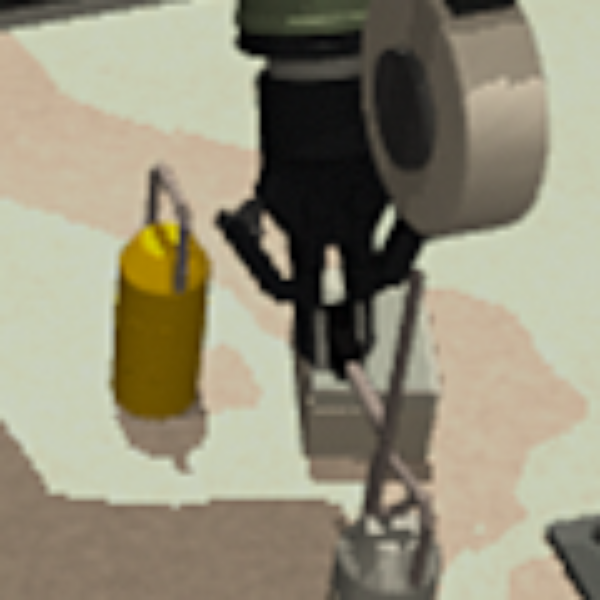

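>>> move_arm(targets=[0.0001,0.0025,-0.0001,0,0,0.0001,0.0025,-0.0001,0,0,0,0,0,0,0,-0.0012,0,-0.0022,0,0,-0.0012,0,-0.0022,0,0,-0.0012,0,-0.0022,0,0,-0.0012,0,-0.0022,0,0,-0.0012,0,-0.0022,0,0,-0.0012,0,-0.0022,0,0,-0.0012,0,-0.0022,0,0])

```text
t: 32.28
tcp_pos: [0.58, 0.2029, 0.2328]
ee_rot: [[-0.873, 0.096, 0.479], [0.076, 0.995, -0.062], [-0.483, -0.018, -0.876]]
force: [-2.7, -0.5, 6.0]
opening: 0.18
```

```bash
python3 hk.py 10; python3 loc.py 10b .65 .21
```

```text
32.28 [0.58   0.2029 0.2328] [-2.7 -0.5  6. ] 0.17969643883174144
scene 56 5 [0.6514 0.1976 0.1464] [0.6607 0.1996 0.19  ] [0.6553 0.1987 0.1714]
top 55 10 [0.6371 0.1948 0.1454] [0.657  0.2    0.1839] [0.6459 0.1981 0.1541]
scene body 361 [0.6501 0.2138] 0.001
scene bar 67 [0.6589 0.2121 0.1921] [0.965 0.263]
scene hook 283 [ 0.641  -0.1177  0.2521] [ 0.62 -0.32  0.2 ] [0.658 0.207 0.302]
top body 151 [0.6496 0.2133] 0.0005
top bar 36 [0.6413 0.2105 0.192 ] [0.741 0.671]
top hook 164 [ 0.6344 -0.0393  0.2531] [ 0.62  -0.305  0.2  ] [0.652 0.208 0.302]
```

View pics/10.png

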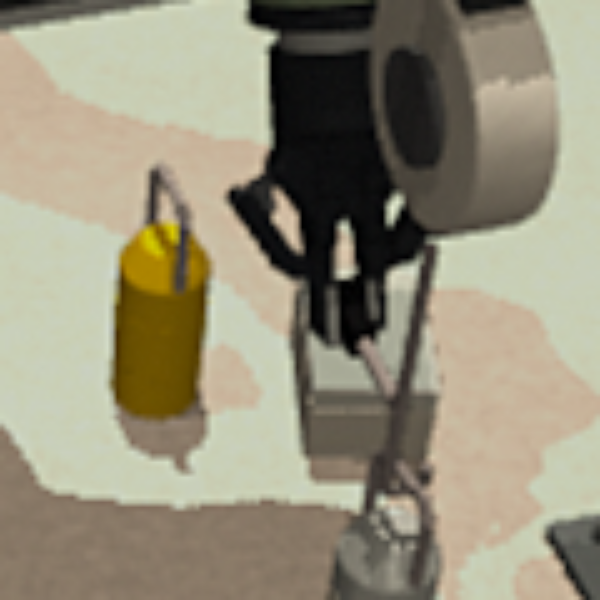

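>>> move_arm(targets=[-0.0005,0,-0.0009,0,0,-0.0005,0,-0.0009,0,0,-0.0005,0,-0.0009,0,0,0,0,0,0,0])

```text
t: 32.82
tcp_pos: [0.5801, 0.2031, 0.236]
ee_rot: [[-0.872, 0.096, 0.479], [0.076, 0.995, -0.062], [-0.483, -0.018, -0.876]]
force: [-2.4, 0.5, 5.7]
opening: 0.183
```

>>> move_arm(targets=[-0.0005,0,-0.0009,0,0,0,0,0,0,0])

```text
t: 32.98
tcp_pos: [0.58, 0.203, 0.2368]
ee_rot: [[-0.873, 0.096, 0.479], [0.076, 0.995, -0.062], [-0.482, -0.018, -0.876]]
force: [-0.8, 0.8, 4.6]
opening: 0.178
```

>>> move_arm(targets=[-0.0003,0,-0.0005,0,0,0,0,0,0,0])

```text
t: 33.15
tcp_pos: [0.5799, 0.203, 0.237]
ee_rot: [[-0.873, 0.096, 0.478], [0.076, 0.995, -0.062], [-0.482, -0.018, -0.876]]
force: [0.6, 0.3, 1.5]
opening: 0.181
```

>>> move_arm(targets=[-0.0003,0,-0.0005,0,0,0,0,0,0,0])

```text
t: 33.32
tcp_pos: [0.5799, 0.2029, 0.2373]
ee_rot: [[-0.873, 0.097, 0.478], [0.076, 0.995, -0.063], [-0.482, -0.018, -0.876]]
force: [3.5, 0.0, -3.9]
opening: 0.185
```

```bash
python3 hk.py 11; python3 loc.py 11b .65 .21
```

```text
33.32 [0.5799 0.2029 0.2373] [ 3.5  0.  -3.9] 0.18461492494229034
scene 59 8 [0.6419 0.1932 0.1458] [0.6611 0.1994 0.1486] [0.6535 0.1965 0.1472]
top 54 11 [0.64   0.1951 0.145 ] [0.6603 0.2    0.1505] [0.6503 0.198  0.1475]
scene body 360 [0.6502 0.2138] 0.001
scene bar 69 [0.658  0.2123 0.1928] [0.953 0.304]
scene hook 284 [ 0.6409 -0.1221  0.2522] [ 0.62 -0.32  0.2 ] [0.657 0.209 0.302]
top body 153 [0.6496 0.2133] 0.0004
top bar 42 [0.642  0.2112 0.1936] [0.996 0.086]
top hook 167 [ 0.6347 -0.0346  0.2547] [ 0.62  -0.306  0.201] [0.651 0.227 0.302]
```

>>> move_arm(targets=[0.0003,0,0.0005,0,0,0,0,0,0,0,0,0,0,0,0.018,0,0,0,0,0.022,0,0,0,0,0.03,0,0,0,0,0.04,0,0,0,0,0.05,0,0,0,0,0.05,0,0,0,0,0.05])

```text
t: 34.27
tcp_pos: [0.5798, 0.2031, 0.2369]
ee_rot: [[-0.873, 0.096, 0.478], [0.076, 0.995, -0.062], [-0.482, -0.018, -0.876]]
force: [-0.2, 0.1, 0.2]
opening: 0.583
```

```bash
python3 loc.py 12b .65 .21; python3 vv.py w12 .5799 .2029 .2373 330 130
```

```text
scene body 367 [0.6501 0.2141] 0.0009
scene bar 69 [0.6578 0.2119 0.1931] [0.974 0.227]
scene hook 286 [ 0.6412 -0.1197  0.2524] [ 0.621 -0.32   0.2  ] [0.658 0.224 0.302]
top body 138 [0.6495 0.2134] 0.0003
top bar 40 [0.6405 0.2115 0.1933] [0.996 0.085]
top hook 159 [ 0.6348 -0.0277  0.254 ] [ 0.62  -0.306  0.201] [0.651 0.226 0.301]
34.37 [0.5798 0.2032 0.237 ]
to target, tool axes [-0.0003 -0.0003 -0.0002]
```

View pics/w12.png

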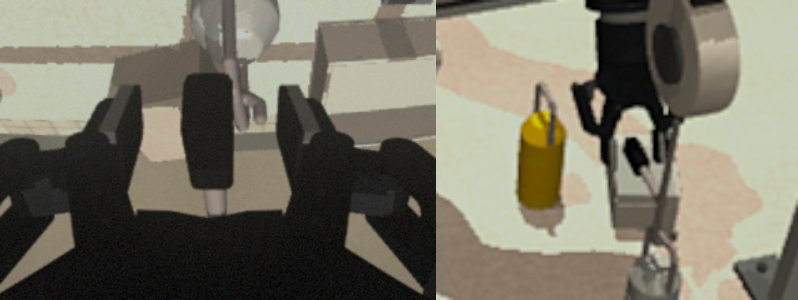

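>>> move_arm(targets=[0,0,-0.01,0,0.05,0,0,-0.015,0,0.05,0,0,-0.015,0,0.05,0,0,-0.015,0,0.05,0,0,-0.015,0,0.05,0,0,-0.015,0,0.05,0,0,-0.015,0,0.05,0,0,-0.015,0,0.05,0,0,-0.01,0,0.05,0,0,0,0,0.05,0,0,0,0,0.05,0,0,0,0,0.05])

```text
t: 35.47
tcp_pos: [0.5201, 0.2107, 0.3459]
ee_rot: [[-0.873, 0.097, 0.478], [0.076, 0.995, -0.063], [-0.482, -0.019, -0.876]]
force: [1.0, 0.0, -0.9]
opening: 0.582
```

```bash
python3 st.py; python3 hk.py 13; python3 loc.py 13b .65 .21; python3 - <<'E'
from h import *
W=cloud('top',*[np.load('top13.npz')[k] for k in 'pd']); 
H=W[(abs(W[...,0]-.574)<.035)&(abs(W[...,1]-.2)<.03)&(W[...,2]>.22)&(W[...,2]<.36)]; print('handle top z',len(H),H.mean(0).round(4))
p=np.load('scene13.npz')['p']; W=cloud('scene',p,np.load('scene13.npz')['d'])
for nm,c,r in(('bottle',(.53,-.1465),.03),('jar',(.6125,.004),.022)):
    B=W[(np.hypot(W[...,0]-c[0],W[...,1]-c[1])<.05)&(W[...,2]>.02)&(W[...,2]<(.1 if r>.025 else .05))]; print(nm,circ(B,r).x.round(4))
E
```

```text
35.47 [ 1.   0.  -0.9]
 [0.516 0.209 0.343] T 28.8 az -7 toolx [-0.87  0.08 -0.48] q [-0.13, 0.16, -0.64, 1.96, 0.67, 0.83, 0.32]
[0.5201 0.2107 0.3459] [[-0.873, 0.097, 0.478], [0.076, 0.995, -0.063], [-0.482, -0.019, -0.876]]
35.47 [0.5201 0.2107 0.3459] [ 1.   0.  -0.9] 0.581577895884606
scene 54 6 [0.6407 0.1952 0.1451] [0.6602 0.2    0.1887] [0.6516 0.1987 0.1535]
top 49 6 [0.6378 0.1974 0.1451] [0.6574 0.1999 0.1466] [0.648  0.1984 0.1457]
scene body 354 [0.6502 0.2139] 0.0009
scene bar 67 [0.6574 0.2124 0.1924] [0.97  0.242]
scene hook 281 [ 0.6411 -0.1144  0.2528] [ 0.62  -0.32   0.201] [0.658 0.227 0.302]
top body 175 [0.6495 0.2133] 0.0003
top bar 42 [0.6422 0.2112 0.1931] [0.998 0.058]
top hook 158 [ 0.6345 -0.032   0.2536] [ 0.62  -0.306  0.2  ] [0.652 0.227 0.302]
handle top z 167 [0.5767 0.2036 0.2615]
bottle [ 0.5304 -0.1463]
jar [0.611  0.0045]
```

View pics/13.png

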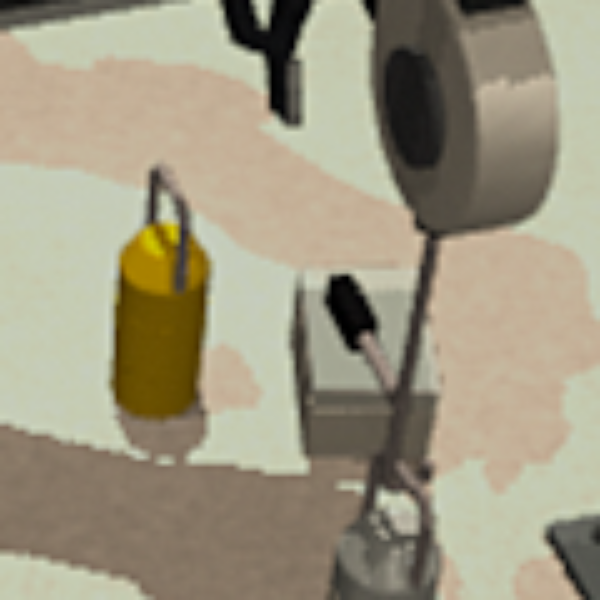

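The canister is hooked and standing upright, and the gripper is clear of everything. Handing in.

```bash
python3 -c "
from workcell import ctrl; print(ctrl.finish_job())"
```

```text
the job is handed in; nothing more can be done
None
```

The canister is standing on the bench under the rail with its loop caught in the spring hook. I handed the job in at about 36 s of the 69 s allowed; the hand-in reports no verdict.

**What I did**
- **Leaning the gripper:** the moves cannot tilt the gripper directly, so I got the lean by pushing the arm against its joint limits.
- **Sliding:** I pushed the canister low with the partly open fingertips until it stood about 2 mm from the rail line. The first contact was about 30 mm up, above the 25 mm guide, because a joint limit kept the arm from going lower. The canister stayed upright.
- **Hooking:** I pinched the handle, rolled the trolley along, and pulled the hook down about 95 mm. I moved the hook under the bar and eased it up until the spring force passed from the arm to the loop. Then I let go and backed off about 125 mm.

**Last checks**
- **Canister:** its body was at (0.650, 0.214). The loop bar was still directly above it, at about its given height of 190 mm.
- **Hook:** it stayed caught after release. The handle's top stood at z ≈ 0.262, so the hook is down about 75 mm, against 73 mm expected when it bears on the loop.
- **Spring pull:** I could not measure the force on the loop after release. The spring pulled at about 6 N just before it bore on the loop.
- **Bystanders:** the bottle and jar were within about 2 mm of where they started. I did not measure the rack and tip box again; I saw no contact with them.

The bar direction and position measured by the two cameras disagreed by several millimetres once the hook partly covered the loop, so I relied on the body position instead.

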